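# Cage a rolling plug gauge in the sloping rest

## Robot

A 6-joint arm with a two-finger parallel gripper is mounted at the origin on a cart in front of the work surface, level with it; the furniture and walls round the work are solid. World frame = base frame: x ahead of the robot, y to its left, z up, the work surface at z = 0. Lengths are in m, angles in rad, forces in N, time in s.
With the tool pointing down it reaches from about 0.25 to 0.85 m from the base axis. Payload 12.5 kg.
Tool frame: the origin (TCP) lies midway between the tips of the shut fingers; the grasp point (between the pads) lies 19 mm behind it (manip.hold_point_z is the distance from the TCP to the grasp point, in m); x points along the fingers, y is the direction in which the jaws open and shut, and the axes are right-handed (so a half turn about x gives the same grasp; the last joint's range is limited). The gripper opens to 93 mm and grips with 3 to 60 N. Pads are 15 mm wide; open, the fingers measure 128 mm over their backs; the gripper's body (75 mm by 188 mm) begins 65 mm behind the grasp point.
Start: joints at [-1.345, 0.351, 1.652, -0, 1.139, -0.085], TCP at [0.168, -0.524, 0.183] pointing down, gripper open.
Joint ranges: [-2.75, 2.75], [-0.79, 2.1], [0.01, 2.65], [-1.57, 4.71], [0.07, 3.14], [-2.87, 2.87]. Speed limits (rad/s): [2.22, 2.22, 2.79, 3.14, 3.14, 3.14].

## Interface

Orientations are given as a rotation vector (axis times angle).
In Python, from plant import readout, vision, manip, nets gives the robot as it stands. The module is installed in compiled form; this text tells all that it offers.
- The arm moves only by the tool step_arm, never from a script. Its arguments are lists of equal length, an entry for each row: "travel": the shift along the tool's x, y, z in cm, a list of three; "twist": the turn, a rotation vector about the tool's x, y, z in degrees, a list of three; "hand": the finger opening in cm, from 0 to 9.3. A call has 1 to 8 rows; each row is the pose to reach, as a shift and turn from the pose commanded when the call began, along the tool's axes at that moment; what a row does not reach only later rows make up. A row lasts 1/10 s, in which the tool goes at most 50 mm and 8.59 degrees, less where a joint would pass 70% of its speed; a pose out of reach is approached as far as the arm can. A call with a gripper value outside its range is refused whole. The fingers move at their own pace and stop on an object; "squeeze" is the grip in N (left out, the last holds). Time passes only in rows, so rows that repeat a pose let the fingers close. It gives the time, the measured TCP pose, the force and the opening at its end, in the units of the state.
- readout.sense(): the state, without advancing time (a new reading comes with each control period).
- vision.read_camera(name): name is "scene" or "side" or "wrist"; returns a dict with "image" (400x640x3 uint8, red, green, blue), "range_z" (400x640 float32, m along the optical axis (not along the pixel's ray), 0 where there is no reading), "K" (3x3 intrinsics, pixels), "T" (4x4, takes a point from camera to world coordinates); the wrist camera has in their place "mount" (4x4, takes a point from camera to tool coordinates, whose origin is the TCP and whose axes are the tool frame's). Camera axes: x right, y down, z forward; pixel columns grow to the right and rows downward; lengths in m; the calibration is good to about 2 mm. A picture is of the moment at which its call begins: read the wrist's pose just before it.
- manip.hand_in(): hands the job in, once; it reports no verdict.
Trained networks look in the newest picture that a camera, given by its name, has taken for a name from the list of things; names that differ only in an ending like _2 or _b are one class to them, and where a whole thing is asked for, a point or a joint stands for the part that bears it (a point fixed in the world has none). Each returns a list of dicts, best first, with "p" (0 to 1); they miss things now and then, are a little off and sometimes report something else, mostly with a low value. They report only what shows in the picture. A call takes as long as a camera call.
- nets.trace(camera, label): "pixels" (400x640 bool, what is visible of it) and "xy" ([column, row] in pixels, amid what is visible of it).
The state is a dict: "t": time; "joints": joint angles; "joint_vel": joint speeds; "effort": joint torques, N m; "position": TCP position; "tool_rot": TCP orientation; "ft_force": force on the tool from outside, world axes, zero at the start; "moment": the same for the moment, N m; "width": opening from 0.0 (shut) to 1.0 (fully open).
Only numpy, scipy, OpenCV 4.12 (cv2) and the standard library are available. Lean on these libraries where they do the work, as an engineer would, in place of code of your own. Each camera call takes 0.05 s, during which the arm holds its last target.

## Task

Lift the plug gauge off the bench without letting it roll away and lay it gently across the two rails of the sloping rest, between the low lips and the open jaw, either way round, and let go so that it lies against the lips. Then turn the cam lock clockwise as far as it goes, so that its curved slot draws the jaw down and the gauge is caged; leave the grease tin, the ring and the hex key where they are.

Things in the scene. Friction and masses are not known exactly. Their poses are not given: they have to be found in the camera images.
- gauge_center (a point): Centre of the plug gauge: steel dumbbell, 108 mm long (its y axis), loose on the bench; rolls if pushed from one side. A 20 mm thick knurled grip (y -29 to 41 mm) joins two discs of 38.4 mm diameter (y -54 to -30 and 42 to 54 mm). It lies on the discs, centre 19.2 mm up. About 0.33 kg. Grasp across the grip at the middle. Its x and z axes turn as it rolls.
- deck: Sloping plate of the rest, fixed, 234 mm long (x), 136 wide (y). Origin: middle of its lower front edge, on the upper face. x: up the slope, away from the robot, 30 degrees above level; y: level, to the left; z: square out of the plate. In this frame two rails run along x under the gauge's discs: y 31 to 60 mm either side, x 122 to 232 mm, top z = 10 mm. Between them: flat plate, tie strip 4 mm high.
- seat (a point): Where the gauge's centre belongs, its length along y: deck x = 153, y = 0, z = 29.2 mm (lying on both rails, against both lips). Axes as the deck's. The lips at the rails' low ends have their upper face at deck x = 133.8 mm and stand 12 mm above the rails; low side cheeks at deck y = +-61 mm stand 10 mm above the rails.
- jaw_face (a point): Middle of the sliding jaw's face, 22 mm above the plate, axes as the deck's. The jaw is a U: two arms over the rails (y 34 to 57 mm either side, up to 33 mm above the plate) and a crossbar of that height 27 mm up the slope behind the faces, so the middle is open for fingers. Faces at deck x = 186.7 mm with the cam lock at 0, 172.7 mm at 1.4.
- light_bar (a point): Middle of the front edge of the underside of a fixed level light bar (58 mm deep, 165 mm wide, 16 mm thick, 0.33 m above the bench) on two rear posts. As seen from above, this edge is 16 mm behind the seat, so an upright gripper over the seat strikes it: come in along the deck's z axis, tool tilted 30 degrees, leaning towards the robot.
- cam_grip (a point): Where to grip the cam lock: on its axis, at deck x = 48, y = 0, z = 37 mm. The grip is a black bar 44 mm long (this point's x), 14 mm wide (its y), 22 to 48 mm above the plate. Under it a grey metal disc of 84 mm diameter, top 12 mm above the plate, with curved slot and stud head (up to 17 mm). z: turning axis, square out of the deck. The point turns with the bar.
- cam_lock (a joint): Angle of the cam lock, rad: 0 open (bar straight up the slope), 1.4 at its end stop (closed, bar almost across the slope); grows when turned clockwise, seen looking down on the deck. Starts between 0 and 0.2. Light friction (about 0.06 N m), stays where left; each rad draws the jaw 10 mm down the slope.
- grease_tin: Flat round tin, 70 mm diameter, 31 mm high, bystander on the bench. Origin: centre of its underside.
- ring_2: Pale flat ring with a small tab, 74 x 62 x 9 mm, bystander lying on the bench. Origin: centre of its underside.
- hex_key: Black hex key, 31 x 93 x 7 mm, bystander lying on the bench. Origin: centre of its underside.

How it is judged:
By the outcome, as a careful person would: the job done as asked, in the order asked, and still so for the second after the job is handed in, with the robot touching nothing.
It also fails if it takes over 51 s, if anything falls off the work surface, if the arm or the gripper's body presses on something with over 40 N, if the wrist force passes 120 N, or if a joint passes its speed limit or range.

## Working session

There is one attempt and no reset: what is moved stays moved. The work goes in short steps, Python scripts to look and compute and a tool call to move; the robot and the scene stay as the last step left them, time stands still between calls to the robot, and variables do not carry over. Pictures are saved under pics/ and viewed, and the job is handed in when it is done.

Besides the shell and the picture viewer there is one more tool, called after "Request:" as name(argument=value, ...) on one line, values as JSON. step_arm: Moves the arm, as the interface text tells. Its arguments: {"type":"object","properties":{"travel":{"type":"array","items":{"type":"array","items":{"type":"number"}}},"twist":{"type":"array","items":{"type":"array","items":{"type":"number"}}},"hand":{"type":"array","items":{"type":"number"}},"squeeze":{"type":"number"}},"required":["travel","twist","hand"]}

```bash
mkdir -p pics; python3 - <<'E'
from plant import readout, vision, manip, nets
import cv2, numpy as np
s=readout.sense(); print(s, manip.hold_point_z)
for n in ["scene","side","wrist"]:
    d=vision.read_camera(n); np.savez(f"{n}0.npz",**{k:v for k,v in d.items()})
    cv2.imwrite(f"pics/{n}0.png",d["image"][:,:,::-1]); print(n,d["K"].tolist(),d.get("T",d.get("mount")).tolist())
E
```

```text
{'t': 0.0, 'joints': array([-1.34461313e+00,  3.51252410e-01,  1.65243750e+00, -1.24073994e-05,
        1.13908701e+00, -8.46120650e-02]), 'joint_vel': array([-0.0003058 ,  0.00152367,  0.00076531, -0.00053297,  0.00079947,
        0.00047897]), 'effort': array([ 2.80196109e-03, -4.97323573e+01, -2.85254145e+01,  6.98930165e-02,
        2.55983288e-02, -9.60767397e-05]), 'position': array([ 0.16812525, -0.52326207,  0.1822875 ]), 'tool_rot': array([ 2.05418826,  0.32305885, -2.05438579]), 'ft_force': array([ 0.41012006, -0.51841314, -0.41554485]), 'moment': array([-0.05469775,  0.06137982, -0.00055796]), 'width': 1.0046349232800578} 0.0188
scene [[509.7152994523779, 0.0, 321.2509683432354], [0.0, 509.7152994523779, 210.2803302622359], [0.0, 0.0, 1.0]] [[-0.9015347865873536, -0.32091164034410147, 0.2902597933998996, 0.1459446351455285], [-0.4327039254444788, 0.666236027269784, -0.6073688079517374, 0.6741189498704377], [0.0015301888227362147, -0.6731606606594251, -0.7394946811591907, 1.1354102275319267], [0.0, 0.0, 0.0, 1.0]]
side [[475.3576930209296, 0.0, 321.2734817936269], [0.0, 475.3576930209296, 200.05584644456908], [0.0, 0.0, 1.0]] [[-0.9526500348063113, -0.16310647396422115, 0.25662071103964434, 0.24861465862680424], [-0.3039930035045501, 0.4920277466315478, -0.8157799644297251, 0.8460545285411378], [0.0067944833369684545, -0.8551637122186838, -0.5183134768656352, 0.8069394534978368], [0.0, 0.0, 0.0, 1.0]]
wrist [[304.560525357924, 0.0, 322.6747391781958], [0.0, 304.560525357924, 202.06749905049315], [0.0, 0.0, 1.0]] [[0.0007154320831037002, -0.28745904263921457, 0.9577926638693156, -0.2013528364352111], [0.9999997418094757, 0.0002701782978471975, -0.0006658713598499236, -6.978215801689558e-05], [-6.736404799143328e-05, 0.95779289296206, 0.2874591617142362, -0.08058314014798332], [0.0, 0.0, 0.0, 1.0]]
```

View pics/scene0.png

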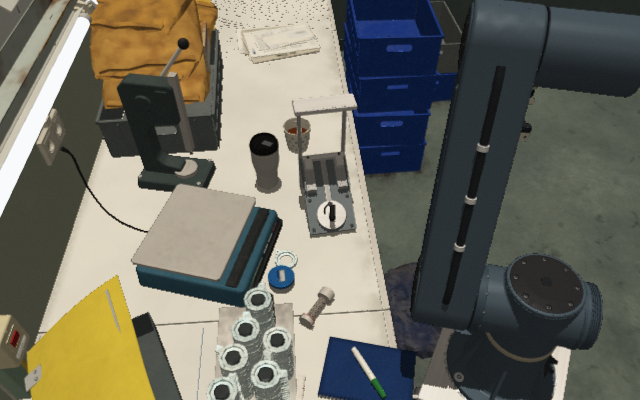

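View pics/side0.png

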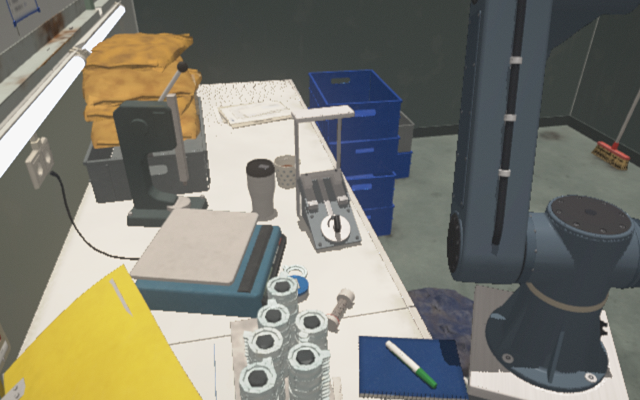

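View pics/wrist0.png

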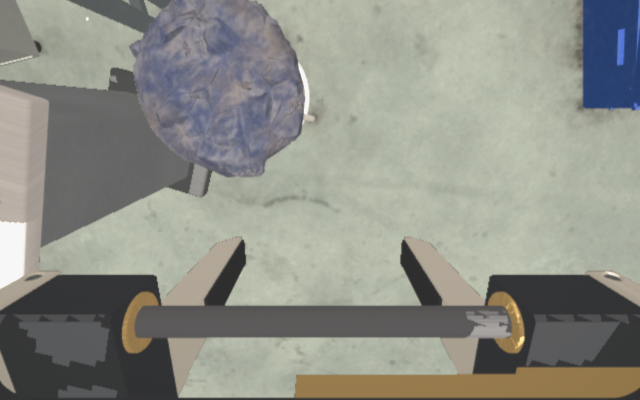

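The scene view shows the gauge around (318,307), the rest around (328,195) with its cam at (332,213), the tin at (281,277) and the ring at (286,259). Next I'll measure these.

```bash
cat > h.py <<'E'
import numpy as np
from scipy.spatial.transform import Rotation as R
def pts(d,mask,T=None):
    T=d["T"] if T is None else T
    K=d["K"]; z=d["range_z"]; v,u=np.nonzero(mask&(z>0)); zz=z[v,u]
    c=np.stack([(u-K[0,2])/K[0,0]*zz,(v-K[1,2])/K[1,1]*zz,zz,np.ones_like(zz)])
    return (T@c)[:3].T
E
python3 - <<'E'
from plant import readout, vision, manip, nets
import cv2, numpy as np
from h import *
np.set_printoptions(precision=4,suppress=True)
for n in ["scene","side"]:
    d=vision.read_camera(n)
    for l in ["gauge_center","deck","cam_grip","jaw_face","light_bar","grease_tin","ring_2","hex_key"]:
        for r in nets.trace(n,l)[:2]:
            p=pts(d,r["pixels"]); 
            if len(p)>3: print(n,l,round(r["p"],2),np.round(r["xy"]),len(p),np.median(p,0),p.min(0),p.max(0))
            np.save(f"m_{n}_{l}.npy",r["pixels"]) if r["p"]>.5 else 0
E
python3 - <<'E'
import cv2
for n,(x,y,w,h) in dict(scene=(230,80,160,260),side=(230,90,160,260)).items():
    i=cv2.imread(f"pics/{n}0.png")[y:y+h,x:x+w]; cv2.imwrite(f"pics/{n}0c.png",cv2.resize(i,None,fx=2.3,fy=2.3,interpolation=3))
E
```

```text
scene gauge_center 0.8 [319. 307.] 426 [0.449  0.0573 0.0268] [ 0.4269  0.0043 -0.0033] [0.4746 0.1142 0.0417]
scene deck 0.81 [324. 193.] 3652 [ 0.5748 -0.2675  0.0734] [ 0.4677 -0.4983 -0.0051] [ 0.6835 -0.1505  0.1578]
scene cam_grip 0.85 [330. 216.] 700 [ 0.5361 -0.2117  0.0496] [ 0.5007 -0.2639  0.0164] [ 0.5858 -0.177   0.0908]
scene cam_grip 0.66 [325. 191.] 3689 [ 0.5746 -0.2679  0.0731] [ 0.4677 -0.5142 -0.008 ] [ 0.7203 -0.1518  0.1578]
scene jaw_face 0.86 [327. 160.] 538 [ 0.6101 -0.3179  0.1399] [ 0.5627 -0.3648  0.0597] [ 0.6679 -0.2476  0.1578]
scene light_bar 0.67 [327. 178.] 5215 [ 0.5865 -0.2889  0.0971] [ 0.4701 -1.3071 -0.3555] [ 0.9248 -0.1492  0.3502]
scene grease_tin 0.62 [282. 278.] 581 [0.5696 0.0306 0.0275] [ 0.5402 -0.0191 -0.0055] [0.6105 0.0579 0.0367]
scene ring_2 0.53 [327. 193.] 3642 [ 0.5747 -0.2673  0.0735] [ 0.4677 -0.3707  0.0015] [ 0.6835 -0.1505  0.1578]
scene ring_2 0.47 [284. 257.] 192 [ 0.6099 -0.055   0.0041] [ 0.5674 -0.0763 -0.0093] [ 0.6407 -0.0196  0.0128]
side gauge_center 0.73 [341. 310.] 537 [0.448  0.051  0.0266] [ 0.4271 -0.0236 -0.0053] [0.4712 0.1159 0.0407]
side deck 0.63 [326. 209.] 3426 [ 0.5759 -0.2655  0.0746] [ 0.4673 -0.3689  0.0078] [ 0.6867 -0.1496  0.1586]
side cam_grip 0.84 [336. 229.] 624 [ 0.536  -0.2069  0.0491] [ 0.5001 -0.2536  0.0213] [ 0.5809 -0.177   0.0911]
side light_bar 0.62 [327. 192.] 5341 [ 0.5915 -0.2921  0.0887] [ 0.4673 -1.6273 -0.3444] [ 0.9874 -0.1478  0.3492]
side grease_tin 0.37 [327. 210.] 3525 [ 0.5759 -0.2664  0.0746] [ 0.47   -0.6555 -0.0055] [ 0.7287 -0.1509  0.1586]
side ring_2 0.59 [294. 269.] 134 [ 0.6084 -0.0639  0.0043] [ 0.546  -0.0801 -0.0016] [0.6386 0.1344 0.1657]
```

View pics/scene0c.png

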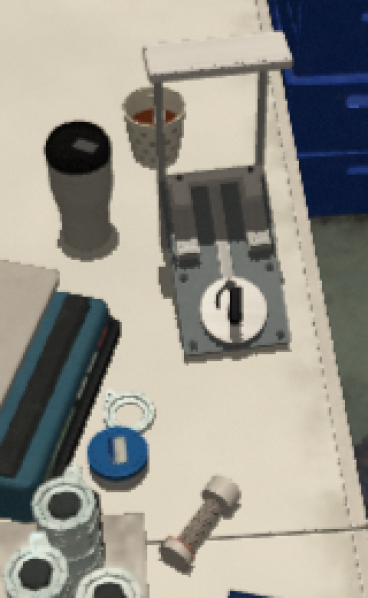

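View pics/side0c.png

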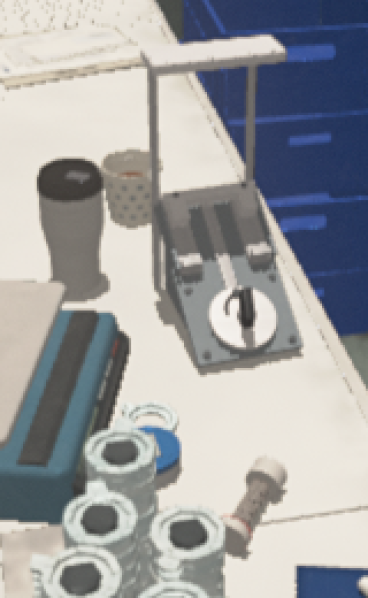

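```bash
python3 - <<'E'
from plant import vision
import cv2, numpy as np
from h import *
np.set_printoptions(precision=4,suppress=True)
P={};
for n in ["scene","side"]:
    d=dict(np.load(f"{n}0.npz"))
    al=pts(d,np.ones((400,640),bool))
    b=al[(al[:,0]>.43)&(al[:,0]<.75)&(al[:,1]>-.45)&(al[:,1]<-.1)&(al[:,2]>.012)&(al[:,2]<.2)]
    # deck plane: ransac
    rng=np.random.default_rng(0);best=(0,)
    for _ in range(3000):
        q=b[rng.choice(len(b),3,False)];nn=np.cross(q[1]-q[0],q[2]-q[0]);l=np.linalg.norm(nn)
        if l<1e-5: continue
        nn/=l; nn*=np.sign(nn[2])
        if abs(nn[2]-np.cos(np.pi/6))>.04: continue
        k=(abs((b-q[0])@nn)<.002).sum()
        if k>best[0]: best=(k,nn,q[0])
    k,nn,q=best
    I=b[abs((b-q)@nn)<.003]; c=I.mean(0); nn=np.linalg.svd(I-c)[2][2]; nn*=np.sign(nn[2])
    yaw=np.arctan2(-nn[1],-nn[0])
    print(n,k,"tilt",np.degrees(np.arccos(nn[2])),"yaw",np.degrees(yaw),c)
    x=np.array([np.cos(yaw)*np.cos(np.pi/6),np.sin(yaw)*np.cos(np.pi/6),.5]);y=np.array([-np.sin(yaw),np.cos(yaw),0])
    u=np.c_[(I-c)@x,(I-c)@y].astype(np.float32)
    r=cv2.minAreaRect(u);print(r, "pct",np.percentile(u,[.3,1,99,99.7],axis=0).tolist())
    g=(np.round((u-u.min(0))*500)).astype(int); im=np.zeros((200,200),np.uint8); 
    hh=(b-c)@np.cross(x,y); uu=(np.c_[(b-c)@x,(b-c)@y]+[.15,.15])
    vis=np.zeros((600,600,3),np.uint8)
    for (a,bb),h in zip(uu,hh):
        X=int(600-bb*2000+0);Y=int(600-a*2000)
        col=cv2.applyColorMap(np.uint8([[np.clip((h+.01)*255/.07,0,255)]]),2)[0,0].tolist()
        cv2.circle(vis,(X,Y),2,col,-1)
    cv2.imwrite(f"pics/{n}_deck.png",vis)
    # gauge
    g=al[(al[:,0]>.39)&(al[:,0]<.5)&(al[:,1]>-.02)&(al[:,1]<.13)&(al[:,2]>.012)&(al[:,2]<.06)]
    m=np.load(f"m_{n}_gauge_center.npy"); G=pts(d,m); G=G[(G[:,2]>.008)&(G[:,2]<.06)]
    cc=np.median(G,0); G=G[np.linalg.norm(G-cc,axis=1)<.075]
    w,v=np.linalg.eigh(np.cov(G[:,:2].T)); ax=v[:,1]*np.sign(v[1,1]); t=(G[:,:2]-cc[:2])@ax; s=(G[:,:2]-cc[:2])@[-ax[1],ax[0]]
    print("gauge ax",ax,np.degrees(np.arctan2(ax[1],ax[0])),"t",t.min(),t.max(),"mid",cc[:2]+ax*(t.min()+t.max())/2, s.min(),s.max(),G[:,2].max())
    top=G[G[:,2]>.033]; print("top",np.median(top,0),len(top))
    np.save(f"g_{n}.npy",G)
E
```

```text
scene 861 tilt 30.68747947822277 yaw -54.83421893820801 [ 0.5713 -0.2581  0.0638]
((0.01723150908946991, 0.040261052548885345), (0.2370542734861374, 0.219808429479599), 0.3058556616306305) pct [[-0.10051703033596278, -0.06935447435826063], [-0.09956341385841369, -0.06855644010007382], [0.11449376508593562, 0.06614230304956437], [0.13129228535294538, 0.14404529562592508]]
gauge ax [0.1518 0.9884] 81.27109265862047 t -0.05065613838061921 0.05719722557047946 mid [0.4493 0.0606] -0.018078113669317768 0.016382590338960473 0.04074774989275198
top [0.4486 0.0261 0.036 ] 105
side 980 tilt 30.2282126316158 yaw -54.203668036458915 [ 0.5705 -0.2535  0.0631]
((0.017677828669548035, 0.027656331658363342), (0.2215700000524521, 0.23274363577365875), 82.30458068847656) pct [[-0.09658006436377764, -0.07043201047182084], [-0.09548196963965892, -0.06947620652616024], [0.1213469387590885, 0.06492973476648331], [0.13372463248670124, 0.14589296641945843]]
gauge ax [0.1008 0.9949] 84.21315981017406 t -0.0489734608011397 0.06255916461786383 mid [0.4489 0.0602] -0.020479946342568858 0.01657673111303507 0.04008812861326383
top [0.4497 0.0277 0.0363] 123
```

View pics/scene_deck.png

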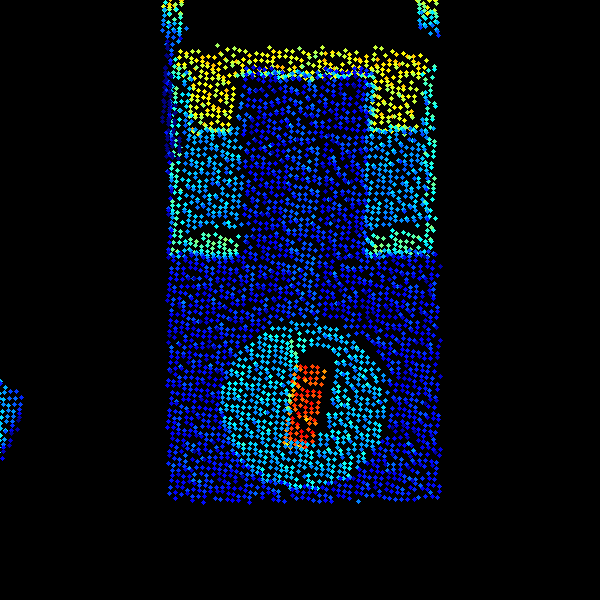

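```bash
cat > fit.py <<'E'
import cv2, numpy as np
from h import *
from scipy.optimize import minimize
np.set_printoptions(precision=4,suppress=True)
def frame(p):
    yaw=p[3]; c,s=np.cos(yaw),np.sin(yaw); k=np.cos(np.pi/6)
    x=np.array([c*k,s*k,.5]);y=np.array([-s,c,0]); return np.c_[x,y,np.cross(x,y)]
def model(x,y):
    z=np.zeros_like(x); a=abs(y)
    z[np.hypot(x-48,y)<42]=12
    z[(a>31)&(a<60)&(x>122)&(x<232)]=10
    z[(a>31)&(a<60)&(x>122)&(x<133.8)]=22
    z[(a>34)&(a<57)&(x>186)]=33
    z[(x>213)&(a<57)]=33
    return z
def cost(p,b):
    q=(b-p[:3])@frame(p)*1000
    x,y,z=q.T
    m=(z>-4)&(z<40)
    ins=(x>0)&(x<234)&(abs(y)<68)
    near=(x>-20)&(x<240)&(abs(y)<85)
    r=np.abs(z-model(x,y)); r=np.minimum(r,5)
    r[~ins]=5
    return np.where(m&near,r-5,0).mean()
if __name__=="__main__":
  B=[]
  for n in ["scene","side"]:
    d=dict(np.load(f"{n}0.npz"));al=pts(d,np.ones((400,640),bool))
    b=al[(al[:,0]>.43)&(al[:,0]<.75)&(al[:,1]>-.45)&(al[:,1]<-.1)&(al[:,2]>.008)&(al[:,2]<.2)]
    B.append(b)
  B.append(np.r_[B[0],B[1]])
  for b in B:
    best=None
    for y0 in (-54,-55,-54.5):
      r=minimize(cost,[.571-.1*.87*.58,-.255+.1*.87*.815,.0135,np.radians(y0)],args=(b,),method="Nelder-Mead",options=dict(initial_simplex=[[.52+.006*(i==1),-.185+.006*(i==2),.0135+.004*(i==3),np.radians(y0)+.02*(i==4)] for i in range(5)],maxiter=2000,xatol=1e-5,fatol=1e-7))
      if best is None or r.fun<best.fun: best=r
    print(best.x,np.degrees(best.x[3]),best.fun, "seat",best.x[:3]+frame(best.x)@[.153,0,.0292])
    q=(b-best.x[:3])@frame(best.x)*1000; k=q[(q[:,2]>42)&(q[:,2]<52)&(np.hypot(q[:,0]-48,q[:,1])<35)]
    e=np.linalg.eigh(np.cov(k[:,:2].T))[1][:,1]; e*=np.sign(e[0]); print("bar",k.mean(0),len(k),"cw rad",-np.arctan2(e[1],e[0]))
    f=q[(q[:,2]>15)&(q[:,2]<31)&(abs(abs(q[:,1])-45)<9)&(q[:,0]>160)&(q[:,0]<200)]; print("jaw face",np.median(f[:,0]),len(f))
  np.save("deck.npy",best.x)
  # gauge profile fit
  def gm(p,G,sgn):
    t=(G[:,:2]-p[:2])@[np.cos(p[2]),np.sin(p[2])]*1000*sgn; s=(G[:,:2]-p[:2])@[-np.sin(p[2]),np.cos(p[2])]*1000; z=G[:,2]*1000-19.2
    rr=np.hypot(s,z); rad=np.where((t>-29.5)&(t<41.5),10,19.2); r=np.minimum(abs(rr-rad),5); r[(t<-54.5)|(t>54.5)]=5
    return r.mean()
  for n in ["scene","side","both"]:
    G=np.load(f"g_{n}.npy") if n!="both" else np.r_[np.load("g_scene.npy"),np.load("g_side.npy")]
    for sgn in (1,-1):
      rs=[minimize(gm,[.449,.06,np.radians(a)],args=(G,sgn),method="Nelder-Mead",options=dict(initial_simplex=[[.449+.006*(i==1),.06+.006*(i==2),np.radians(a)+.05*(i==3)] for i in range(4)],xatol=1e-5,fatol=1e-6)) for a in (80,83,86)]
      r=min(rs,key=lambda r:r.fun);print(n,sgn,r.x,np.degrees(r.x[2]),r.fun)
E
python3 fit.py
```

```text
[ 0.5198 -0.188   0.0133 -0.959 ] -54.94387755356804 -1.8840160219652669 seat [ 0.5875 -0.2845  0.1151]
bar [47.0479 -0.3898 47.2249] 76 cw rad 0.1479096160291759
jaw face 186.0672572062951 37
[ 0.5199 -0.1875  0.0143 -0.9564] -54.79764500019292 -2.0069630418490805 seat [ 0.5879 -0.2838  0.1161]
bar [46.1875  0.8779 47.049 ] 72 cw rad 0.16303592200180245
jaw face 186.37995640244847 42
[ 0.5197 -0.1875  0.0139 -0.9556] -54.7528980040881 -1.9187622535472946 seat [ 0.5878 -0.2838  0.1157]
bar [46.6155  0.1049 46.9632] 143 cw rad 0.15476431895832227
jaw face 186.63868148768353 81
scene 1 [0.4535 0.0597 1.4413] 82.57936114238393 2.5258225107107113
scene -1 [0.4543 0.0657 1.4292] 81.88529030356892 2.667323074181723
side 1 [0.4534 0.0593 1.4354] 82.242050657733 2.079963978745518
side -1 [0.4536 0.061  1.4365] 82.30382362566263 2.3381762265153565
both 1 [0.4534 0.0594 1.437 ] 82.3347958289042 2.2886855907004935
both -1 [0.454  0.0637 1.4321] 82.0542178184263 2.517577923449392
```

```bash
cat >> h.py <<'E'
def goal(s,pos,Rt):
    """shift (cm) & twist (deg) in current tool axes"""
    R0=R.from_rotvec(s["tool_rot"])
    return R0.inv().apply(np.array(pos)-s["position"])*100, (R0.inv()*R.from_matrix(Rt)).as_rotvec(degrees=True)
def mk(x,y):
    x=np.array(x,float);x/=np.linalg.norm(x);y=np.array(y,float);y-=x*(x@y);y/=np.linalg.norm(y)
    return np.c_[x,y,np.cross(x,y)]
E
python3 - <<'E'
from plant import readout
from h import *; from fit import frame
np.set_printoptions(precision=3,suppress=True)
s=readout.sense(); R0=R.from_rotvec(s["tool_rot"]); print(R0.as_matrix())
j=s["joints"]
W=lambda j: R.from_euler("ZYZYZ",[j[0],j[1]+j[2],j[3],j[4],j[5]])
C=W(j).inv()*R0; print("C",C.as_matrix())
a=np.radians(82.3)
for sg in (1,-1):
    Rt=mk([0,0,-1],sg*np.array([np.sin(a),-np.cos(a),0])); print(sg,goal(s,[.4534,.0594,.15],Rt))
D=np.load("deck.npy");F=frame(D)
# ik for wrist: assume arm az, and pitch j2+j3 ~2.0
for nm,yd,p in (("seat+",F[:,0],D[:3]+F@[.153,0,.03]),("seat-",-F[:,0],D[:3]+F@[.153,0,.03]),("cam y",F[:,1],D[:3]+F@[.048,0,.037]),("cam -y",-F[:,1],D[:3]+F@[.048,0,.037]),("g+",[np.sin(a),-np.cos(a),0],[.4534,.0594,.02]),("g-",[-np.sin(a),np.cos(a),0],[.4534,.0594,.02])):
    Rt=mk(-F[:,2] if nm[0]!="g" else [0,0,-1],yd)
    w=p-Rt[:,0]*.3; az=np.arctan2(w[1],w[0])
    for pit in (1.6,1.9,2.1):
        M=(R.from_euler("ZY",[az,pit]).inv()*R.from_matrix(Rt)*C.inv())
        e=M.as_euler("ZYZ"); print(nm,pit,e)
E
```

```text
[[ 0.     0.306 -0.952]
 [-0.    -0.952 -0.306]
 [-1.     0.    -0.   ]]Traceback (most recent call last):
  File "<stdin>", line 7, in <module>
  File "<stdin>", line 6, in <lambda>
  File "scipy/spatial/transform/_rotation.pyx", line 1413, in scipy.spatial.transform._rotation.Rotation.from_euler
ValueError: Expected axis specification to be a non-empty string of upto 3 characters, got ZYZYZ
```

```bash
cat > wr.py <<'E'
from plant import readout
from h import *; from fit import frame
np.set_printoptions(precision=3,suppress=True)
s=readout.sense(); R0=R.from_rotvec(s["tool_rot"])
j=s["joints"]
W=lambda j: R.from_euler("ZY",[j[0],j[1]+j[2]])*R.from_euler("ZYZ",[j[3],j[4],j[5]])
C=W(j).inv()*R0; print("C",C.as_matrix())
a=np.radians(82.3)
for sg in (1,-1):
    Rt=mk([0,0,-1],sg*np.array([np.sin(a),-np.cos(a),0])); print(sg,goal(s,[.4534,.0594,.15],Rt))
D=np.load("deck.npy");F=frame(D)
for nm,yd,p in (("seat+",F[:,0],D[:3]+F@[.153,0,.03]),("seat-",-F[:,0],D[:3]+F@[.153,0,.03]),("cam y",F[:,1],D[:3]+F@[.048,0,.037]),("cam -y",-F[:,1],D[:3]+F@[.048,0,.037]),("g+",[np.sin(a),-np.cos(a),0],[.4534,.0594,.02]),("g-",[-np.sin(a),np.cos(a),0],[.4534,.0594,.02])):
    Rt=mk(-F[:,2] if nm[0]!="g" else [0,0,-1],yd)
    w=p-Rt[:,0]*.3; az=np.arctan2(w[1],w[0])
    for pit in (1.6,1.9,2.1):
        M=(R.from_euler("ZY",[az,pit]).inv()*R.from_matrix(Rt)*C.inv())
        e=M.as_euler("ZYZ"); print(nm,pit,e)
E
python3 wr.py
```

```text
C [[-0. -1. -0.]
 [ 0.  0. -1.]
 [ 1. -0.  0.]]
1 (array([  3.285, -46.79 , -44.979]), array([-64.495,  -0.   ,  -0.002]))
-1 (array([  3.285, -46.79 , -44.979]), array([115.505,  -0.002,   0.   ]))
seat+ 1.6 [-0.338  1.132  0.726]
seat+ 1.9 [-0.411  0.852  0.856]
seat+ 2.1 [-0.503  0.673  0.984]
seat- 1.6 [-0.338  1.132 -2.416]
seat- 1.9 [-0.411  0.852 -2.285]
seat- 2.1 [-0.503  0.673 -2.158]
cam y 1.6 [-0.387  1.177 -0.717]
cam y 1.9 [-0.459  0.903 -0.575]
cam y 2.1 [-0.551  0.727 -0.442]
cam -y 1.6 [-0.387  1.177  2.424]
cam -y 1.9 [-0.459  0.903  2.567]
cam -y 2.1 [-0.551  0.727  2.7  ]
g+ 1.6 [0.    1.542 0.265]
g+ 1.9 [-0.     1.242  0.265]
g+ 2.1 [0.    1.042 0.265]
g- 1.6 [ 0.     1.542 -2.877]
g- 1.9 [ 0.     1.242 -2.877]
g- 2.1 [ 0.     1.042 -2.877]
```

```bash
python3 - <<'E'
from h import *
np.set_printoptions(precision=3,suppress=True)
for n in ["scene","side"]:
    d=dict(np.load(f"{n}0.npz"));al=pts(d,np.ones((400,640),bool))
    for z0 in (.02,.045,.08):
        b=al[(al[:,0]>.3)&(al[:,0]<.6)&(al[:,1]>-.1)&(al[:,1]<.25)&(al[:,2]>z0)]
        H,xe,ye=np.histogram2d(b[:,0],b[:,1],[np.arange(.3,.61,.02),np.arange(-.1,.26,.02)][0:2]); 
        print(n,z0,b[:,2].max()); print("\n".join("%.2f "%xe[i]+" ".join("%3d"%v for v in H[i]) for i in range(len(H))))
E
```

```text
scene 0.02 0.17174496801433514
0.30   0   0   0   0   0   0   0   0   0   0   0  40  12   0   0   0   0
0.32   0   0   0   0   0   0   0   0   0   0   0   9   0   0   0   0   0
0.34   0   0   0   0   0   0   0   0   0   0   0   0   0   0   0   0   0
0.36   0   0   0   0   0   0   0   0   0   0   0   0   0   0   0   0   0
0.38   0   0   0   0   0   0   0   0   0   0   0   0   0   0   0   0   0
0.40   0   0   0   0   0   0   0   0   0   0   0   0   0   0   0   0   0
0.42   0   0   0   0   0  30  30   0   0   0   3   0   0   0   0   2  93
0.44   0   0   0   0   0  35  61  49  47  34  64   0   0   0   0  29  84
0.46   0   0   0   0   0   5   6   1   5  13  29   0   0   0   0  17  73
0.48   0   0   0   0   0   0   0   0   0   0   0   0   0   0   0   0  10
0.50   0   0   0   0   0   0   0   0   0   0   0   0   2 101 225  24  70
0.52   0   0   0   0   0   0   2   0   0   0   0   0  37  72  77 165  72
0.54   0   0   0   0   9  46  48  25   0   0   0  15  61  61  67  62  53
0.56   0   0   0   0  32  44  47  52   0   0   0   0   0  36  27   0   0
0.58   0   0   0   0  22  49  46  36   0   0   
[... 4954 characters left out ...]
  0   0   0   0   0   0   0   0   0   0   0
0.42   0   0   0   0   0   0   0   0   0   0   0   0   0   0   0   2  51
0.44   0   0   0   0   0   0   0   0   0   0   0   0   0   0   0  36  78
0.46   0   0   0   0   0   0   0   0   0   0   0   0   0   0   0  16  79
0.48   0   0   0   0   0   0   0   0   0   0   0   0   0   0   0   0  13
0.50   0   0   0   0   0   0   0   0   0   0   0   0   2  65 266  19  60
0.52   0   0   0   0   0   0   0   0   0   0   0   0  40  65  69 129  67
0.54   0   0   0   0   0   0   0   0   0   0   0  12  64  50  66  87  53
0.56   0   0   0   0   0   0   0   0   0   0   0   0   1  35  43   0   0
0.58   0   0   0   0   0   0   0   0   0   0   0   0   0   0   0   0   0
```

Request:
step_arm(travel=[[0, -4.7, -4.5], [0, -9.4, -9], [0, -14, -13.5], [0, -18.7, -18], [0, -23.4, -22.5], [0, -28, -27], [0, -32, -31], [0, -35, -34]], twist=[[-8, 0, 0], [-16, 0, 0], [-24, 0, 0], [-32, 0, 0], [-40, 0, 0], [-48, 0, 0], [-56, 0, 0], [-64.5, 0, 0]], hand=[9.3, 9.3, 9.3, 9.3, 9.3, 9.3, 9.3, 9.3])

```text
t: 1.85
position: [0.3458, -0.1632, 0.1832]
tool_rot: [1.304, 1.144, -1.303]
ft_force: [0.3, -1.0, -0.3]
width: 0.998
```

```bash
python3 - <<'E'
from plant import readout, vision, manip, nets
import cv2
from h import *
np.set_printoptions(precision=3,suppress=True)
s=readout.sense();print(s["position"],s["tool_rot"],s["joints"])
a=np.radians(82.3);Rt=mk([0,0,-1],[np.sin(a),-np.cos(a),0]); print(goal(s,[.4534,.0594,.15],Rt))
d=vision.read_camera("side");cv2.imwrite("pics/side1.png",d["image"][:,:,::-1])
E
```

```text
[ 0.346 -0.163  0.183] [ 1.304  1.144 -1.303] [-0.563  0.035  2.046 -0.     1.06  -0.434]
(array([  3.314,   7.811, -23.456]), array([ 0.317,  0.025, -0.054]))
```

View pics/side1.png

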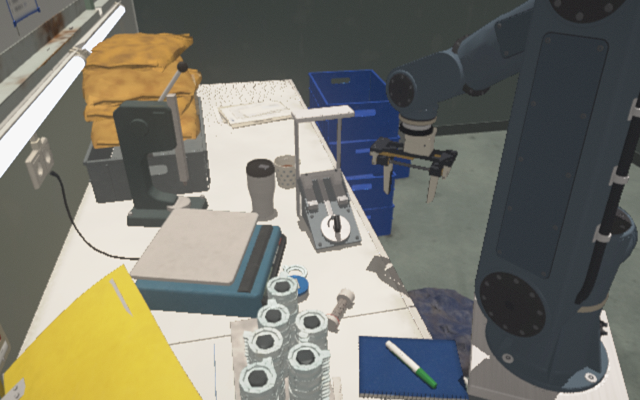

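The gauge (340,308) and the rest haven't moved. The gripper, around (415,155), has no camera housing sticking out, so I'll carry on to above the gauge.

Request:
step_arm(travel=[[0.6, 1.4, -4.3], [1.2, 2.8, -8.6], [1.9, 4.3, -13], [2.5, 5.8, -17.5], [3, 7, -21], [3.3, 7.8, -23.5], [3.3, 7.8, -23.5], [3.3, 7.8, -23.5]], twist=[[0.3, 0, 0], [0.3, 0, 0], [0.3, 0, 0], [0.3, 0, 0], [0.3, 0, 0], [0.3, 0, 0], [0.3, 0, 0], [0.3, 0, 0]], hand=[7, 7, 7, 7, 7, 7, 7, 7])

```text
t: 2.7
position: [0.4538, 0.0576, 0.1497]
tool_rot: [1.31, 1.141, -1.311]
ft_force: [-0.2, -0.3, -0.3]
width: 0.75
```

```bash
python3 - <<'E'
from plant import readout, vision, manip, nets
import cv2
from h import *
from scipy.optimize import minimize
np.set_printoptions(precision=4,suppress=True)
s=readout.sense();print(s["position"],s["joints"],s["width"])
T=np.eye(4);T[:3,:3]=R.from_rotvec(s["tool_rot"]).as_matrix();T[:3,3]=s["position"]
d=vision.read_camera("wrist");cv2.imwrite("pics/wrist1.png",d["image"][:,:,::-1])
r=nets.trace("wrist","gauge_center")
for q in r[:2]:
    G=pts(d,q["pixels"],T@d["mount"]);print(q["p"],q["xy"],len(G),np.median(G,0),G.min(0),G.max(0))
G=pts(d,r[0]["pixels"],T@d["mount"]); G=G[(G[:,2]>.008)&(G[:,2]<.05)&(np.linalg.norm(G[:,:2]-[.4534,.0594],axis=1)<.07)]
def gm(p,G,sgn):
    t=(G[:,:2]-p[:2])@[np.cos(p[2]),np.sin(p[2])]*1000*sgn; s=(G[:,:2]-p[:2])@[-np.sin(p[2]),np.cos(p[2])]*1000; z=G[:,2]*1000-19.2
    rr=np.hypot(s,z); rad=np.where((t>-29.5)&(t<41.5),10,19.2); r=np.minimum(abs(rr-rad),5); r[(t<-54.5)|(t>54.5)]=5
    return r.mean()
for sgn in (1,-1):
  rr=minimize(gm,[.453,.06,1.437],args=(G,sgn),method="Nelder-Mead",options=dict(initial_simplex=[[.452+.006*(i==1),.057+.006*(i==2),1.43+.05*(i==3)] for i in range(4)]));print(sgn,rr.x,np.degrees(rr.x[2]),rr.fun)
E
```

```text
[0.4538 0.0576 0.1497] [ 0.0245  0.225   1.9162 -0.0002  1.0008  0.1629] 0.7499221917742837
0.83 [324.1, 190.6] 2455 [0.4528 0.0525 0.0283] [ 0.4247 -0.0115 -0.0018] [0.4767 0.1108 0.0398]
1 [0.4522 0.0548 1.4427] 82.65796621392693 1.0085224971732811
-1 [0.4536 0.065  1.4396] 82.4839793823154 1.512112215432562
```

View pics/wrist1.png

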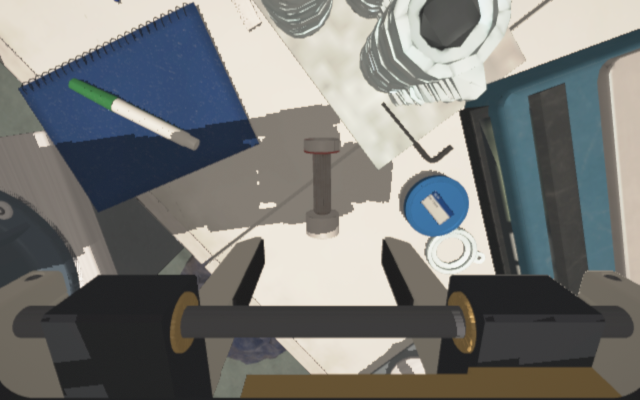

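```bash
python3 - <<'E'
from plant import readout, vision, nets
from h import *
import cv2
np.set_printoptions(precision=1,suppress=True)
s=readout.sense()
T=np.eye(4);T[:3,:3]=R.from_rotvec(s["tool_rot"]).as_matrix();T[:3,3]=s["position"]
w=vision.read_camera("wrist")
m=nets.trace("wrist","gauge_center")[0]["pixels"]; mw=m
cams={"wrist":(T@w["mount"],w["K"],w["image"],mw)}
for n in("scene","side"):
    d=dict(np.load(n+"0.npz"));cams[n]=(d["T"],d["K"],d["image"],np.load(f"m_{n}_gauge_center.npy"))
def sil(p,Tc,K):
    a=p[2];ax=np.array([np.cos(a),np.sin(a),0]);si=np.array([-np.sin(a),np.cos(a),0]);im=np.zeros((400,640),np.uint8)
    th=np.linspace(0,2*np.pi,40)
    for t0,t1,r in((-54,-30,19.2),(-30,42,10),(42,54,19.2)):
        P=[np.array([p[0],p[1],.0192])+ax*t/1000+r/1000*(si*np.cos(q)+np.array([0,0,1])*np.sin(q)) for t in(t0,t1) for q in th]
        P=np.c_[P,np.ones(len(P))]@np.linalg.inv(Tc).T; u=P[:,:3]@K.T;u=u[:,:2]/u[:,2:]
        cv2.fillConvexPoly(im,cv2.convexHull(np.round(u*16).astype(np.int32)),1,shift=4)
    return im>0
from scipy.optimize import minimize
def iou(p,c):
    q=sil(p,c[0],c[1]);return -(q&c[3]).sum()/(q|c[3]).sum()
for n,c in cams.items():
    v,u=np.nonzero(c[3]);
    r=minimize(iou,[.453,.057,1.44],args=(c,),method="Nelder-Mead",options=dict(initial_simplex=[[.452+.004*(i==1),.055+.006*(i==2),1.43+.04*(i==3)] for i in range(4)]))
    print(n,np.round(r.x,4),r.fun,np.round(iou([.4534,.0594,1.437],c),3),np.round(iou([.4522,.0548,1.4427],c),3))
E
```

```text
wrist [0.5 0.1 1.4] -0.9563235852639574 -0.838 -0.941
scene [0.4 0.1 1.5] -0.7775768535262206 -0.751 -0.747
side [0.5 0.1 1.4] -0.8030075187969925 -0.78 -0.773
```

Request:
step_arm(travel=[[4, -0.1, 0.2], [8, -0.1, 0.2], [11, -0.1, 0.2], [13, -0.1, 0.2], [14, -0.1, 0.2], [14.5, -0.1, 0.2], [14.5, -0.1, 0.2], [14.5, -0.1, 0.2]], twist=[[0, 0, 0], [0, 0, 0], [0, 0, 0], [0, 0, 0], [0, 0, 0], [0, 0, 0], [0, 0, 0], [0, 0, 0]], hand=[6, 6, 6, 6, 6, 6, 6, 6])

```text
t: 3.7
position: [0.4533, 0.0556, 0.0057]
tool_rot: [1.312, 1.139, -1.31]
ft_force: [0.7, -0.4, -0.1]
width: 0.647
```

Request:
step_arm(travel=[[0, 0, 0], [0, 0, 0], [0, 0, 0], [0, 0, 0], [0, 0, 0], [0, 0, 0], [0, 0, 0], [0, 0, 0]], twist=[[0, 0, 0], [0, 0, 0], [0, 0, 0], [0, 0, 0], [0, 0, 0], [0, 0, 0], [0, 0, 0], [0, 0, 0]], hand=[4, 3, 2.4, 1.8, 1.5, 1.5, 1.5, 1.5], squeeze=25)

```text
t: 4.5
position: [0.4527, 0.0557, 0.0048]
tool_rot: [1.311, 1.14, -1.311]
ft_force: [0.6, -0.1, 0.1]
width: 0.163
```

```bash
python3 - <<'E'
from plant import readout, vision
import cv2
s=readout.sense();print(s["width"],s["ft_force"])
for n in("wrist","side"):
    d=vision.read_camera(n);cv2.imwrite(f"pics/{n}2.png",d["image"][:,:,::-1])
E
```

```text
0.16338617518192416 [ 0.58125426 -0.12923976  0.07823042]
```

View pics/wrist2.png

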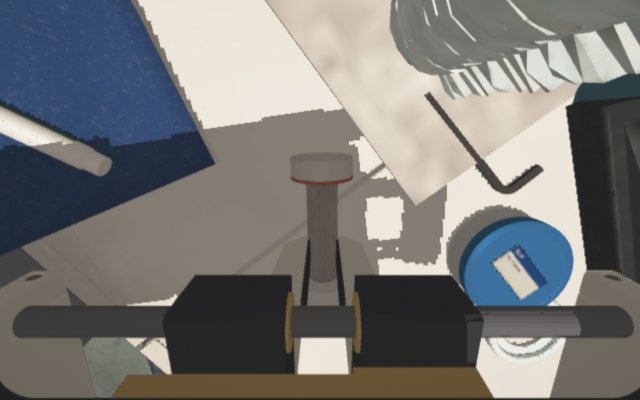

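View pics/side2.png

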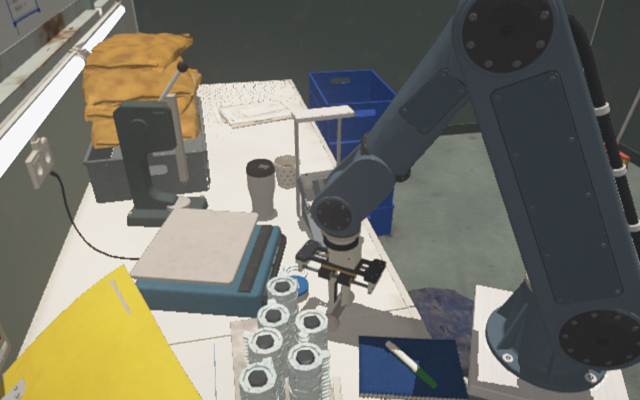

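The wrist view shows the grip between the fingers around (322,240). The opening of 15 mm is below the 20 mm expected and equals the commanded value, so I'll close fully and check.

Request:
step_arm(travel=[[0, 0, 0], [0, 0, 0], [0, 0, 0], [0, 0, 0], [0, 0, 0]], twist=[[0, 0, 0], [0, 0, 0], [0, 0, 0], [0, 0, 0], [0, 0, 0]], hand=[1, 0.5, 0.5, 0.5, 0.5], squeeze=25)

```text
t: 5.1
position: [0.4527, 0.0557, 0.0048]
tool_rot: [1.311, 1.14, -1.311]
ft_force: [0.3, 0.2, -0.8]
width: 0.054
```

```bash
python3 - <<'E'
from plant import readout, vision,nets
import cv2
from h import *
np.set_printoptions(precision=4,suppress=True)
s=readout.sense();print(s["width"],s["ft_force"])
T=np.eye(4);T[:3,:3]=R.from_rotvec(s["tool_rot"]).as_matrix();T[:3,3]=s["position"]
d=vision.read_camera("wrist");cv2.imwrite("pics/wrist3.png",d["image"][:,:,::-1])
np.savez("w3.npz",**d,Tt=T)
G=pts(d,nets.trace("wrist","gauge_center")[0]["pixels"],T@d["mount"]);print(np.median(G,0),np.percentile(G,[3,97],axis=0))
A=d["mount"]; p=pts(d,np.ones((400,640),bool),A)
# finger points in tool frame
f=p[(abs(p[:,1])<.06)&(abs(p[:,2])<.012)&(p[:,0]>-.09)]; 
for x in np.arange(-.09,.02,.01):
    k=f[(f[:,0]>x)&(f[:,0]<x+.01)]; print(round(x,3),len(k),np.percentile(k,[2,98],axis=0).tolist() if len(k) else "")
E
```

```text
0.053699872456149676 [ 0.305   0.2407 -0.7936]
[0.4548 0.0891 0.0282] [[0.4432 0.0252 0.0134]
 [0.4742 0.1099 0.0383]]
-0.09 233 [[-0.08981702204893861, -0.005672457164667578, -0.009819133598467913], [-0.08016376368096892, 0.006087452001543719, 0.0033225911706593106]]
-0.08 674 [[-0.07960939088092052, -0.01738888480454509, -0.009966651761983211], [-0.0703108832052736, 0.017693924776599052, -0.004873859685539621]]
-0.07 594 [[-0.06985026210707702, -0.016864712997355216, -0.009915993982638071], [-0.060215365728264934, 0.017334247733238117, -0.007551966600394711]]
-0.06 464 [[-0.059817100849318815, -0.016421970934008885, -0.009869654765413481], [-0.05021456662857039, 0.01660706931864298, -0.007430848801808475]]
-0.05 399 [[-0.04985823160080547, -0.015199749393627728, -0.0097960453847279], [-0.04038394613411846, 0.015801435227933886, 0.0037178159499645135]]
-0.04 93 [[-0.03985306006929108, -0.011162941965522567, -0.009617404534287723], [-0.03484312939164648, 0.0105253176126825, -0.007422374108232256]]
-0.03 468 [[-0.02432454237979432, -0.00715599518790375, -0.011616698790681099], [-0.020224159277007478, 0.006874908016077618, 0.011176173956888004]]
-0.02 109 [[-0.019838828529728774, -0.010060770511344673, -0.011860864250712299], [-0.014694151418121262, 0.00959404127516345, -0.001571091414528505]]
-0.01 0 
-0.0 4001 [[0.0040680982652743225, -0.058161673440202406, -0.01159409901871486], [0.006711845677366296, 0.05795167490502717, 0.011403069082782352]]
0.01 77 [[0.010167297676707055, -0.02819407119706518, -0.0007286361699936012], [0.01886218395171651, -0.012269159573734928, 0.011634497725395874]]
```

View pics/wrist3.png

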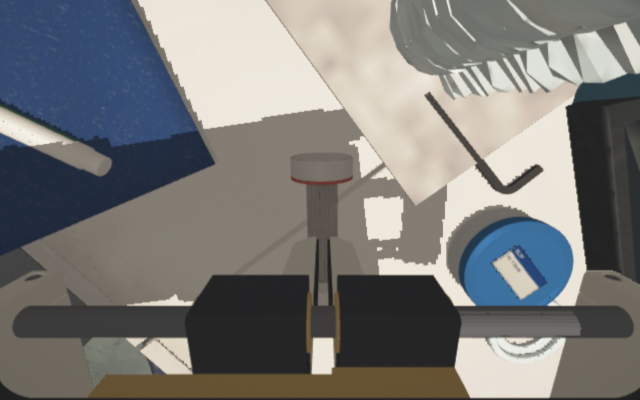

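```bash
python3 - <<'E'
from h import *
import cv2
np.set_printoptions(precision=4,suppress=True)
for fn,cond in (("wrist0.npz",None),("w3.npz",None)):
    d=dict(np.load(fn)); p=pts(d,d["range_z"]>=0,d["mount"]) if (d["range_z"]>0).all() else pts(d,np.ones((400,640),bool),d["mount"])
    f=p[(abs(p[:,2])<.03)&(p[:,0]<.03)&(abs(p[:,1])<.08)]
    print(fn)
    for x in np.arange(-.12,.03,.01):
        k=f[(f[:,0]>x)&(f[:,0]<x+.01)]
        if len(k): print(round(x,3),len(k),"absY",np.percentile(abs(k[:,1]),[2,50,98]),"z",np.percentile(k[:,2],[2,50,98]))
d=dict(np.load("w3.npz"));z=d["range_z"]
print(z[225:280:6,300:346:4])
i=d["image"][130:290,240:410,::-1];cv2.imwrite("pics/w3c.png",cv2.resize(i,None,fx=4,fy=3.5,interpolation=0))
E
```

```text
wrist0.npz
-0.12 1145 absY [0.0474 0.048  0.0487] z [-0.0085  0.0009  0.0093]
-0.11 566 absY [0.0474 0.0482 0.061 ] z [-0.01    0.0035  0.0089]
-0.1 1417 absY [0.0462 0.0531 0.0627] z [-0.0101 -0.0093 -0.0032]
-0.09 1314 absY [0.046  0.051  0.0622] z [-0.01   -0.0091  0.0026]
-0.08 1204 absY [0.046  0.049  0.0615] z [-0.0099 -0.009   0.0064]
-0.07 987 absY [0.046  0.0486 0.0608] z [-0.0099 -0.0089  0.0065]
-0.06 779 absY [0.046  0.0484 0.0603] z [-0.0098 -0.0089  0.0065]
-0.05 624 absY [0.046  0.0482 0.0597] z [-0.0098 -0.0088  0.0065]
-0.04 204 absY [0.0461 0.0469 0.0543] z [-0.0096 -0.0066  0.0068]
w3.npz
-0.12 119 absY [0.0037 0.0782 0.0796] z [-0.0291 -0.      0.0117]
-0.11 40 absY [0.0037 0.004  0.0043] z [-0.01    0.0053  0.0087]
-0.1 160 absY [0.0024 0.0037 0.0057] z [-0.0099 -0.0079 -0.0053]
-0.09 233 absY [0.0023 0.0039 0.0061] z [-0.0098 -0.0087  0.0033]
-0.08 674 absY [0.0023 0.0096 0.0179] z [-0.01   -0.0093 -0.0049]
-0.07 594 absY [0.0029 0.01   0.0175] z [-0.0099 -0.0093 -0.0076]
-0.06 464 absY [0.0027 0.0098 0.0169] z [-0.0099 -0.0093 -0.0074]
-0.05 399 absY [0.0023 0.
[... 690 characters left out ...]
238 0.1986 0.1786 0.1938 0.1918 0.1926 0.1925 0.1794 0.1981
  0.2235 0.2233]
 [0.1713 0.1716 0.1711 0.1705 0.1741 0.1932 0.193  0.174  0.1709 0.1706
  0.1713 0.1717]
 [0.1641 0.1632 0.1638 0.1649 0.1663 0.1959 0.1941 0.1671 0.1636 0.1627
  0.1637 0.163 ]
 [0.1577 0.1579 0.1581 0.1574 0.1601 0.1956 0.1955 0.159  0.1566 0.1575
  0.1561 0.1567]
 [0.1499 0.1504 0.1501 0.1508 0.1537 0.1961 0.1969 0.152  0.151  0.1517
  0.1502 0.1495]
 [0.1441 0.145  0.1454 0.1438 0.148  0.1972 0.1987 0.1475 0.1455 0.1444
  0.1444 0.145 ]
 [0.1385 0.     0.1384 0.1391 0.1423 0.1993 0.2    0.142  0.1402 0.1399
  0.1394 0.1387]
 [0.0839 0.0846 0.0829 0.1342 0.1379 0.2007 0.2013 0.1387 0.1349 0.1347
  0.0848 0.0839]]
```

View pics/w3c.png

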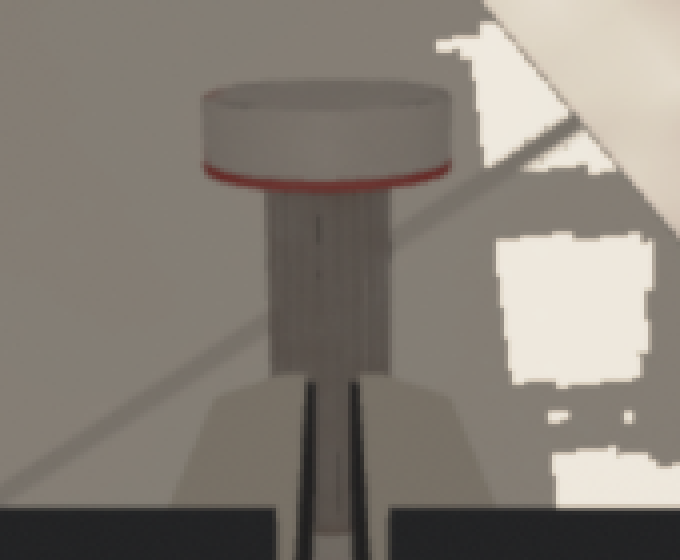

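```bash
python3 - <<'E'
from plant import readout, vision,nets
import cv2
from h import *
np.set_printoptions(precision=4,suppress=True)
s=readout.sense();print(s["position"],s["joints"])
for n in("side","scene"):
    d=vision.read_camera(n); np.savez(n+"3.npz",**d)
    R0=R.from_rotvec(s["tool_rot"])
    p=R0.inv().apply(pts(d,np.ones((400,640),bool))-s["position"])
    f=p[(abs(p[:,2])<.012)&(abs(p[:,1])<.03)&(p[:,0]<.01)&(p[:,0]>-.3)]
    for x in np.arange(-.3,.01,.01):
        k=f[(f[:,0]>x)&(f[:,0]<x+.01)]
        if len(k): print(n,round(x,3),len(k),"Y",np.percentile(k[:,1],[2,50,98]),"z",np.percentile(k[:,2],[2,50,98]))
    i=d["image"][210:340,270:400,::-1];cv2.imwrite(f"pics/{n}3c.png",cv2.resize(i,None,fx=4.5,fy=4.5,interpolation=0))
E
```

```text
[0.4527 0.0557 0.0048] [0.0202 0.4744 2.0209 0.     0.6463 0.1598]
side -0.23 2 Y [-0.0292 -0.0287 -0.0282] z [-0.0114 -0.0103 -0.0092]
side -0.22 3 Y [-0.0298 -0.0294 -0.0273] z [-0.0117 -0.0115 -0.0021]
side -0.14 1 Y [0.0044 0.0044 0.0044] z [-0.0119 -0.0119 -0.0119]
side -0.13 3 Y [0.0041 0.0044 0.0052] z [-0.0115 -0.0072 -0.0045]
side -0.11 3 Y [0.0097 0.0098 0.0115] z [-0.0108 -0.0094 -0.0093]
side -0.1 37 Y [-0.0206 -0.0031  0.0186] z [-0.012  -0.0109 -0.0038]
side -0.09 50 Y [-0.02   -0.001   0.0185] z [-0.0118 -0.0105  0.0031]
side -0.08 42 Y [-0.0195  0.0025  0.0169] z [-0.0118 -0.0098  0.0009]
side -0.07 37 Y [-0.0187 -0.0057  0.0128] z [-0.0118 -0.0096  0.0022]
side -0.06 36 Y [-0.0179 -0.0052  0.0157] z [-0.0117 -0.0091  0.0054]
side -0.05 32 Y [-0.0174  0.0018  0.0154] z [-0.0119 -0.0101  0.0003]
side -0.04 13 Y [-0.0092  0.0029  0.0096] z [-0.0118 -0.0102  0.001 ]
side -0.03 26 Y [-0.0084 -0.0021  0.0056] z [-0.0114 -0.0044  0.0072]
side -0.02 27 Y [-0.0104 -0.0086  0.0086] z [-0.0116 -0.0005  0.0111]
side -0.01 1 Y [-0.0088 -0.0088 -0.0088] z [0.0055 0.0055 0.0055]
side 0.0 118 Y [-0.0295 -0.0116  0.0285] z [-0.0115  0.0003  0.0115]
scene -0.1 1 Y [0.015 0.015 0.015] z [-0.0118 -0.0118 -0.0118]
scene -0.09 2 Y [0.0159 0.0159 0.0159] z [-0.0109 -0.0108 -0.0108]
scene -0.08 10 Y [-0.0201 -0.0179  0.0156] z [-0.0119 -0.0106 -0.004 ]
scene -0.07 26 Y [-0.0195 -0.0077  0.0143] z [-0.0118 -0.0103  0.0007]
scene -0.06 24 Y [-0.0195 -0.0103  0.0151] z [-0.0118 -0.0101  0.0034]
scene -0.05 15 Y [-0.0184  0.0024  0.0127] z [-0.0119 -0.0109  0.0029]
scene -0.04 13 Y [-0.0154 -0.0026  0.0146] z [-0.0118 -0.0104 -0.0063]
scene -0.03 11 Y [-0.0099 -0.0014  0.0059] z [-0.0114 -0.0054  0.006 ]
scene -0.02 22 Y [-0.0111 -0.009   0.0069] z [-0.0105 -0.0051  0.0093]
scene -0.01 1 Y [0.0264 0.0264 0.0264] z [-0.0024 -0.0024 -0.0024]
scene 0.0 108 Y [-0.029  -0.0115  0.0286] z [-0.0114 -0.0007  0.0109]
```

View pics/side3c.png

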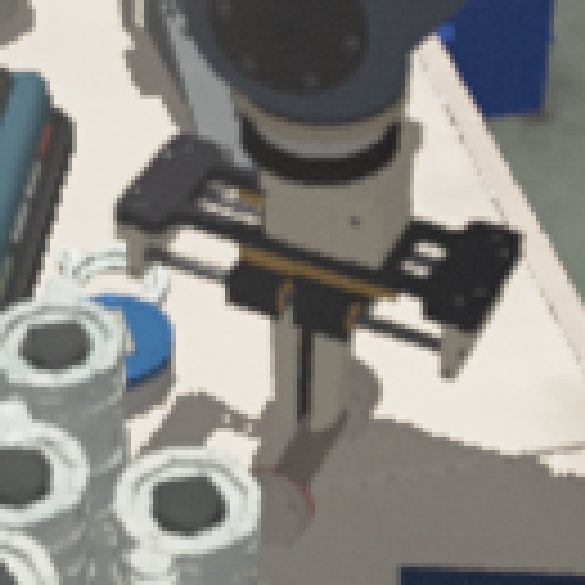

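All three cameras agree that the fingertips end about 35 mm behind the reported TCP, and the fingers shut above the grip. Before going lower I'll measure that offset accurately.

```bash
python3 - <<'E'
from h import *
np.set_printoptions(precision=4,suppress=True)
d=dict(np.load("wrist0.npz")); p=pts(d,np.ones((400,640),bool),d["mount"])
f=p[(abs(p[:,2])<.012)&(p[:,0]<.02)&(p[:,0]>-.09)&(abs(p[:,1])<.07)]
print(np.sort(f[:,0])[-30:], len(f)); k=f[f[:,0]>-.045];print(np.percentile(k,[1,50,99],axis=0))
d=dict(np.load("w3.npz")); p=pts(d,np.ones((400,640),bool),d["mount"])
f=p[(abs(p[:,2])<.0099)&(p[:,0]<-.028)&(p[:,0]>-.09)&(abs(p[:,1])<.07)];print(np.sort(f[:,0])[-12:])
for n in("side","scene"):
    d=dict(np.load(n+"3.npz")); Tt=dict(np.load("w3.npz"))["Tt"]; q=pts(d,np.ones((400,640),bool)); q=(q-Tt[:3,3])@Tt[:3,:3]
    f=q[(abs(q[:,2]+.009)<.005)&(q[:,0]<-.027)&(q[:,0]>-.09)&(abs(q[:,1])<.02)];print(n,np.sort(f[:,0])[-12:])
E
```

```text
[-0.0358 -0.0358 -0.0357 -0.0357 -0.0357 -0.0356 -0.0356 -0.0356 -0.0355
 -0.0355 -0.0355 -0.0354 -0.0354 -0.0354 -0.0354 -0.0353 -0.0353 -0.0352
 -0.0352 -0.0352 -0.0351 -0.0351 -0.0351 -0.035  -0.035  -0.0348 -0.0348
 -0.0348 -0.0347 -0.0347] 5112
[[-0.0449 -0.0587 -0.0098]
 [-0.0408 -0.0464 -0.0079]
 [-0.035   0.0582  0.0072]]
[-0.0359 -0.0359 -0.0357 -0.0357 -0.0354 -0.0354 -0.0353 -0.0351 -0.0349
 -0.0349 -0.0348 -0.0339]
side [-0.0395 -0.0389 -0.0385 -0.0379 -0.0378 -0.0377 -0.0375 -0.0375 -0.0375
 -0.0371 -0.0347 -0.0347]
scene [-0.0393 -0.0393 -0.0391 -0.0389 -0.0385 -0.0381 -0.0381 -0.0368 -0.0365
 -0.0365 -0.0347 -0.0343]
```

Request:
step_arm(travel=[[0, 0, 0], [0, 0, 0], [0, 0, 0], [0, 0, 0], [1, 0, 0], [2, 0, 0], [2, 0, 0]], twist=[[0, 0, 0], [0, 0, 0], [0, 0, 0], [0, 0, 0], [0, 0, 0], [0, 0, 0], [0, 0, 0]], hand=[5, 5, 5, 5, 5, 5, 5])

```text
t: 6.0
position: [0.4517, 0.0556, -0.0167]
tool_rot: [1.31, 1.142, -1.313]
ft_force: [0.2, 0.3, -0.7]
width: 0.527
```

Request:
step_arm(travel=[[0.5, 0, 0], [1, 0, 0], [1.3, 0, 0], [1.4, 0, 0], [1.4, 0, 0]], twist=[[0, 0, 0], [0, 0, 0], [0, 0, 0], [0, 0, 0], [0, 0, 0]], hand=[5, 5, 5, 5, 5])

```text
t: 6.5
position: [0.4527, 0.0557, -0.0292]
tool_rot: [1.311, 1.14, -1.311]
ft_force: [0.4, -0.3, -0.2]
width: 0.54
```

```bash
python3 - <<'E'
from plant import readout, vision
import cv2
s=readout.sense();print(s["width"],s["ft_force"],s["position"])
d=vision.read_camera("wrist");cv2.imwrite(f"pics/wrist4.png",d["image"][:,:,::-1])
E
```

```text
0.5404320485012692 [ 0.41309826 -0.32378197 -0.20588416] [ 0.45269206  0.05567859 -0.02924492]
```

View pics/wrist4.png

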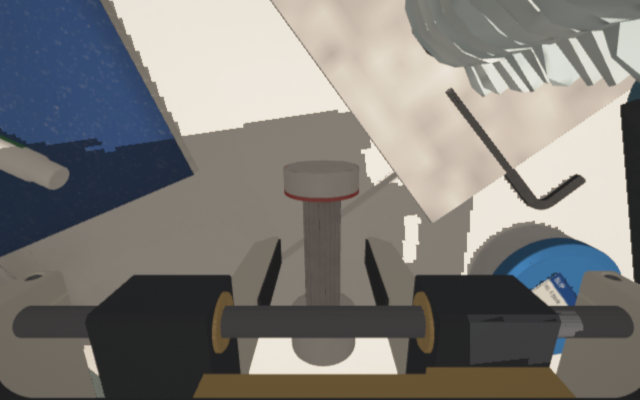

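The fingers now straddle the grip (322,240) and there is no contact force. I'll go 2 mm lower and close.

Request:
step_arm(travel=[[0.2, 0, 0], [0.2, 0, 0], [0.2, 0, 0], [0.2, 0, 0], [0.2, 0, 0], [0.2, 0, 0], [0.2, 0, 0], [0.2, 0, 0]], twist=[[0, 0, 0], [0, 0, 0], [0, 0, 0], [0, 0, 0], [0, 0, 0], [0, 0, 0], [0, 0, 0], [0, 0, 0]], hand=[4, 3.2, 2.6, 2.2, 1.8, 1.4, 1, 1], squeeze=25)

```text
t: 7.35
position: [0.4528, 0.0557, -0.0311]
tool_rot: [1.311, 1.14, -1.311]
ft_force: [-0.1, -0.1, 0.4]
width: 0.21
```

Request:
step_arm(travel=[[-0.5, 0, 0], [-2, 0, 0], [-4, 0, 0], [-6, 0, 0], [-9, 0, 0], [-12, 0, 0], [-15, 0, 0], [-15, 0, 0]], twist=[[0, 0, 0], [0, 0, 0], [0, 0, 0], [0, 0, 0], [0, 0, 0], [0, 0, 0], [0, 0, 0], [0, 0, 0]], hand=[1, 1, 1, 1, 1, 1, 1, 1])

```text
t: 8.15
position: [0.4544, 0.0558, 0.1219]
tool_rot: [1.314, 1.136, -1.307]
ft_force: [0.4, -0.1, -5.4]
width: 0.205
```

```bash
python3 - <<'E'
from plant import readout, vision,nets
import cv2
from h import *
np.set_printoptions(precision=4,suppress=True)
s=readout.sense();print(s["width"],s["ft_force"],s["moment"],s["position"])
d=vision.read_camera("wrist");cv2.imwrite(f"pics/wrist5.png",d["image"][:,:,::-1])
r=nets.trace("wrist","gauge_center");p=pts(d,r[0]["pixels"],d["mount"]);np.save("gw5.npy",p)
for z in np.arange(-.06,.06,.01):
    k=p[(p[:,2]>z)&(p[:,2]<z+.01)]
    if len(k): print(round(z,2),len(k),np.percentile(k[:,0],[2,50]),np.percentile(k[:,1],[2,50,98]))
print(np.percentile(p,[1,99],axis=0))
E
```

```text
0.20544362626206358 [ 0.4165 -0.0893 -5.3927] [ 0.0091 -0.1395  0.0264] [0.4544 0.0558 0.1219]
-0.06 1410 [-0.0696 -0.0608] [-0.0172 -0.      0.0171]
-0.05 1559 [-0.07   -0.0673] [-0.018  -0.0005  0.0173]
-0.04 503 [-0.1313 -0.0584] [-0.0098 -0.0004  0.0086]
-0.03 699 [-0.061  -0.0582] [-0.0094 -0.0001  0.0093]
-0.02 655 [-0.0605 -0.058 ] [-0.0096 -0.0001  0.0095]
-0.01 626 [-0.0604 -0.0581] [-0.0096 -0.0001  0.0096]
0.0 592 [-0.0623 -0.0582] [-0.0096 -0.0001  0.0098]
0.01 570 [-0.06   -0.0578] [-0.0094  0.0005  0.01  ]
0.02 129 [-0.059  -0.0556] [-0.0112  0.0005  0.0117]
0.03 433 [-0.0696 -0.0678] [-0.012  -0.0001  0.013 ]
0.04 818 [-0.0693 -0.0672] [-0.0146  0.0005  0.0149]
0.05 319 [-0.0693 -0.0669] [-0.0161 -0.0006  0.0151]
[[-0.07   -0.0178 -0.0539]
 [-0.0337  0.0172  0.0536]]
```

View pics/wrist5.png

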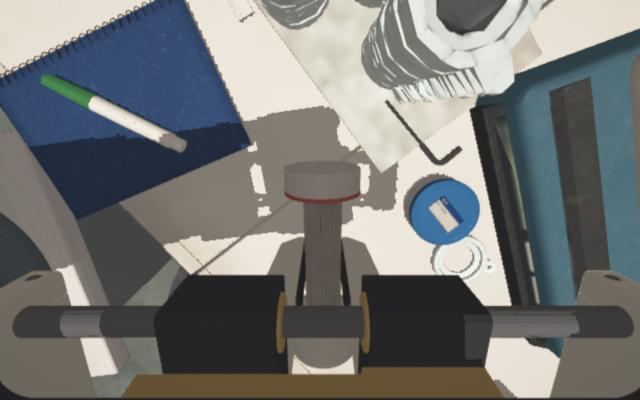

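The gauge is held: opening 19.1 mm, load 5.4 N. It is centred and not tilted, with its centre at tool x ≈ -50 mm. Next I'll work out the pre-place pose.

```bash
cat > tgt.py <<'E'
from plant import readout
from h import *; from fit import frame
import sys
np.set_printoptions(precision=2,suppress=True)
s=readout.sense();D=np.load("deck.npy");F=frame(D)
def tgt(kind,x,h,off=.0503,ang=0):
    y=F[:,0] if kind=="seat" else F@[np.sin(ang),np.cos(ang),0]
    Rt=mk(-F[:,2],y); c=D[:3]+F@np.array([x,0,h])
    return c+Rt[:,0]*off, Rt
if __name__=="__main__":
    k=sys.argv[1];x,h=map(float,sys.argv[2:4]);kw={}
    if len(sys.argv)>4: kw["off"]=float(sys.argv[4])
    if len(sys.argv)>5: kw["ang"]=float(sys.argv[5])
    p,Rt=tgt(k,x,h,**kw); print("pos",p*1000,"goal",*goal(s,p,Rt),s["joints"],s["ft_force"],s["width"])
    q=(s["position"]-.0503*R.from_rotvec(s["tool_rot"]).as_matrix()[:,0]-D[:3])@F; print("grasp pt in deck mm",q*1000)
E
python3 tgt.py seat .156 .18
```

```text
pos [ 560.29 -244.85  204.25] goal [-8.59 14.87 28.26] [ 45.66 -12.24  28.3 ] [0.02 0.27 1.95 0.   0.92 0.16] [-1.42  0.58 -5.5 ] 0.2083595425997452
grasp pt in deck mm [-128.28   85.25  252.79]
```

Request:
step_arm(travel=[[-4, 0, 0.5], [-8, 1, 3], [-9, 3, 6.5], [-9, 5.2, 10.3], [-9, 7.5, 14.2], [-9, 9.7, 18.2], [-9, 11.8, 22], [-8.6, 13.7, 25.7]], twist=[[0, 0, 0], [4, -1, 2.5], [9, -2.5, 5.5], [15, -4, 9.3], [21.5, -5.8, 13.3], [28, -7.5, 17.4], [34.5, -9.2, 21.4], [40, -10.7, 24.8]], hand=[1, 1, 1, 1, 1, 1, 1, 1])

```text
t: 9.05
position: [0.5522, -0.2191, 0.2026]
tool_rot: [1.758, 0.221, -1.511]
ft_force: [-0.2, -0.7, -4.6]
width: 0.205
```

```bash
python3 tgt.py seat .156 .18
```

```text
pos [ 560.29 -244.85  204.25] goal [0.98 2.28 1.07] [ 5.45 -1.43  3.53] [-0.33  0.24  1.84 -0.39  0.7   0.78] [-0.22 -0.75 -4.59] 0.2052614611159908
grasp pt in deck mm [136.08   7.14 191.29]
```

Request:
step_arm(travel=[[0.5, 1.2, 0.5], [1, 2.3, 1.1], [1, 2.3, 1.1], [1, 2.3, 1.1]], twist=[[2.7, -0.7, 1.8], [5.5, -1.4, 3.5], [5.5, -1.4, 3.5], [5.5, -1.4, 3.5]], hand=[1, 1, 1, 1])

```text
t: 9.45
position: [0.56, -0.2433, 0.2044]
tool_rot: [1.801, 0.09, -1.52]
ft_force: [0.2, -0.6, -5.8]
width: 0.204
```

```bash
python3 tgt.py seat .156 .18; python3 - <<'E'
from plant import readout, vision,nets
import cv2
from h import *; from fit import *
d=vision.read_camera("wrist");s=readout.sense()
T=np.eye(4);T[:3,:3]=R.from_rotvec(s["tool_rot"]).as_matrix();T[:3,3]=s["position"]
np.savez("w6.npz",**d,Tt=T)
cv2.imwrite("pics/wrist6.png",d["image"][:,:,::-1])
e=vision.read_camera("side");cv2.imwrite("pics/side6.png",e["image"][:,:,::-1])
b=pts(d,np.ones((400,640),bool),T@d["mount"])
D=np.load("deck.npy"); q=(b-D[:3])@frame(D); k=(q[:,2]<.06)&(q[:,0]>-.02)&(q[:,0]<.25)&(abs(q[:,1])<.09); b=b[k]
r=minimize(cost,D,args=(b,),method="Nelder-Mead",options=dict(initial_simplex=[D+np.array([.006*(i==1),.006*(i==2),.003*(i==3),.02*(i==4)])-[.002,.002,.001,.007] for i in range(5)],maxiter=2000,xatol=1e-5,fatol=1e-7))
print("wrist deck",r.x,r.fun,cost(D,b),"global",D,"diff in deck mm",(r.x[:3]-D[:3])@frame(D)*1000)
sd=D[:3]+frame(D)@[.153,0,.0292]; s2=r.x[:3]+frame(r.x)@[.153,0,.0292]; print("seat diff deck mm",(s2-sd)@frame(D)*1000)
np.save("deckw.npy",r.x)
E
```

```text
pos [ 560.29 -244.85  204.25] goal [0.09 0.12 0.06] [ 0.27 -0.08  0.22] [-0.34  0.25  1.84 -0.48  0.67  0.93] [ 0.22 -0.59 -5.81] 0.20405399900184915
grasp pt in deck mm [155.04   0.55 180.9 ]
wrist deck [ 0.5201 -0.1898  0.0158 -0.9564] -2.6018924842777578 -2.3871277479213053 global [ 0.5197 -0.1875  0.0139 -0.9556] diff in deck mm [ 2.7548 -1.1056  0.5646]
seat diff deck mm [ 2.7547 -1.1993  0.5647]
```

View pics/wrist6.png

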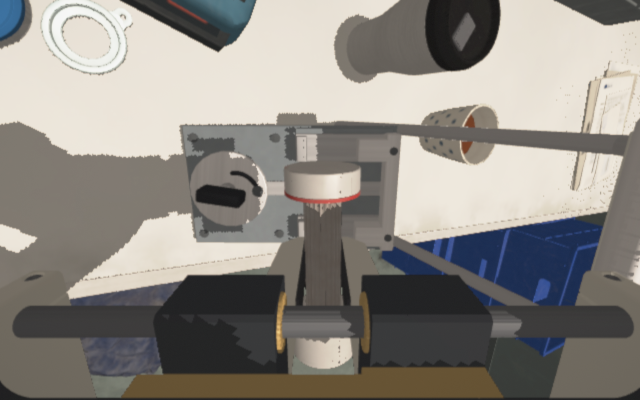

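View pics/side6.png

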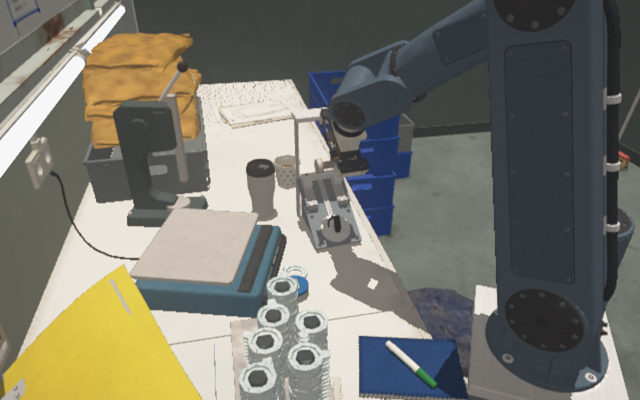

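The gauge sits square above the rails, and the wrist and fixed-camera deck fits agree to within 3 mm. I'll aim for the middle of the free span, deck x about 157.5 mm, and descend along the normal.

Request:
step_arm(travel=[[2.5, 0.2, 0.1], [5.5, 0.25, 0.1], [8.5, 0.3, 0.1], [10.5, 0.3, 0.1], [11.5, 0.3, 0.1], [12, 0.3, 0.1], [12, 0.3, 0.1]], twist=[[0.3, 0, 0.2], [0.3, 0, 0.2], [0.3, 0, 0.2], [0.3, 0, 0.2], [0.3, 0, 0.2], [0.3, 0, 0.2], [0.3, 0, 0.2]], hand=[1, 1, 1, 1, 1, 1, 1])

```text
t: 10.25
position: [0.5964, -0.2953, 0.104]
tool_rot: [1.806, 0.079, -1.516]
ft_force: [0.1, 0.2, -4.3]
width: 0.208
```

```bash
python3 tgt.py seat .1575 .032; python3 - <<'E'
from plant import vision
import cv2
for n in("wrist","side","scene"):
    d=vision.read_camera(n);i=d["image"][:,:,::-1]
    if n!="wrist": i=cv2.resize(i[80:260,250:400],None,fx=3,fy=3,interpolation=2)
    cv2.imwrite(f"pics/{n}7.png",i)
E
```

```text
pos [ 603.75 -306.34   76.82] goal [ 3.02 -0.22  0.04] [-0.12 -0.15 -0.18] [-0.41  0.48  1.8  -0.61  0.47  1.04] [ 0.06  0.23 -4.3 ] 0.20774017016850788
grasp pt in deck mm [159.45   0.23  62.18]
```

View pics/wrist7.png

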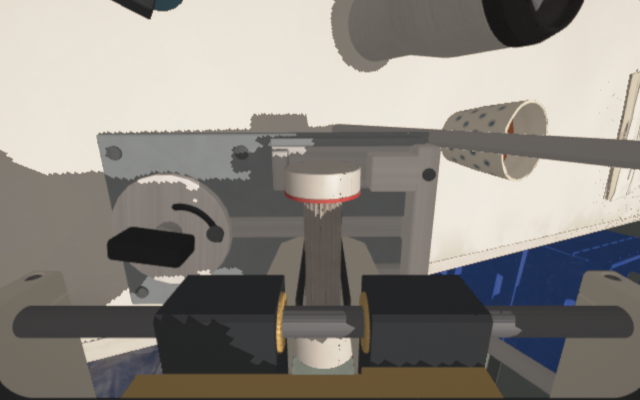

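View pics/scene7.png

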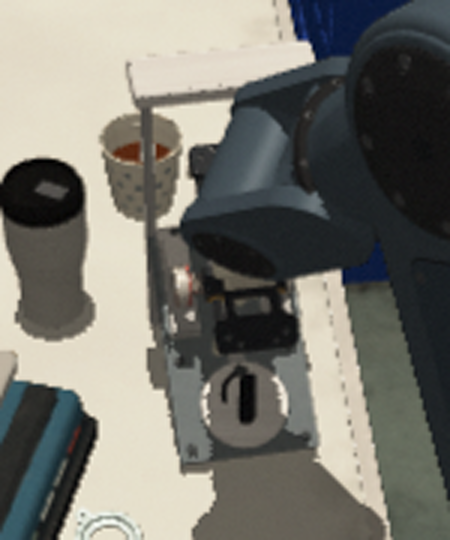

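Request:
step_arm(travel=[[1, -0.1, 0], [2, -0.1, 0], [2.5, -0.1, 0], [2.8, -0.1, 0], [2.8, -0.1, 0]], twist=[[0, 0, 0], [0, 0, 0], [0, 0, 0], [0, 0, 0], [0, 0, 0]], hand=[1, 1, 1, 1, 1])

```text
t: 10.9
position: [0.6039, -0.3064, 0.0786]
tool_rot: [1.806, 0.079, -1.517]
ft_force: [0.4, -1.1, -5.0]
width: 0.206
```

```bash
python3 tgt.py seat .1575 .032; python3 - <<'E'
from plant import readout, vision,nets
import cv2
from h import *; from fit import *
s=readout.sense();d=vision.read_camera("wrist")
T=np.eye(4);T[:3,:3]=R.from_rotvec(s["tool_rot"]).as_matrix();T[:3,3]=s["position"]
cv2.imwrite("pics/wrist8.png",d["image"][:,:,::-1])
b=pts(d,np.ones((400,640),bool),T@d["mount"])
D=np.load("deck.npy"); q=(b-D[:3])@frame(D)*1000
# gauge end disc, lip and jaw at +y side, height profile
for y0,y1 in((44,52),(33,41)):
  for x in range(120,200,4):
    k=q[(q[:,1]>y0)&(q[:,1]<y1)&(q[:,0]>x)&(q[:,0]<=x+4)&(q[:,2]<60)&(q[:,2]>-5)]
    if len(k): print(y0,x,len(k),np.percentile(k[:,2],[5,50,95]).round(1))
E
```

```text
pos [ 603.75 -306.34   76.82] goal [ 0.15 -0.09  0.01] [-0.14 -0.12 -0.15] [-0.42  0.53  1.79 -0.65  0.44  1.08] [ 0.45 -1.11 -5.01] 0.2060330166761595
grasp pt in deck mm [158.31  -0.01  33.47]
44 120 58 [-0.8  0.2  1.1]
44 124 26 [20.5 21.5 22.4]
44 128 105 [21.  22.1 23. ]
44 132 102 [21.2 22.  23.2]
44 136 69 [ 9.7 21.7 40.8]
44 140 115 [41.3 44.5 47. ]
44 144 138 [47.  48.7 50.4]
44 148 150 [49.5 50.9 52.2]
44 152 150 [51.2 52.2 53.2]
44 156 149 [51.6 52.5 53.4]
44 160 152 [50.9 52.1 53.2]
44 164 155 [49.1 50.5 52. ]
44 168 134 [46.1 48.  49.6]
44 172 111 [39.2 43.4 45.8]
44 176 28 [ 9.1 10.1 36.1]
44 180 94 [ 9.1 10.1 11. ]
44 184 115 [ 9.  10.3 26.3]
44 188 214 [12.6 32.3 33.8]
44 192 122 [32.2 33.2 34.3]
44 196 126 [32.3 33.3 34.3]
33 120 55 [-0.5  0.1  1. ]
33 124 24 [20.7 21.6 22.6]
33 128 101 [21.  21.9 23.2]
33 132 100 [21.  22.  23.1]
33 136 19 [18.  21.6 37. ]
33 140 11 [41.6 44.  46.1]
33 144 15 [34.  47.7 49.5]
33 148 63 [36.8 40.  51.4]
33 152 77 [40.6 42.3 52.4]
33 156 79 [41.9 42.9 52.6]
33 160 77 [40.4 42.2 52.5]
33 164 56 [35.1 39.3 51. ]
33 168 7 [46.6 47.  50.2]
33 172 7 [40.5 44.5 45.5]
33 176 2 [12.6 25.2 37.8]
33 180 91 [ 9.1 10.1 10.9]
33 184 96 [ 9.1 10.2 16.9]
33 188 185 [10.3 32.  34. ]
33 192 103 [32.3 33.4 34.5]
33 196 106 [32.4 33.1 34.3]
```

View pics/wrist8.png

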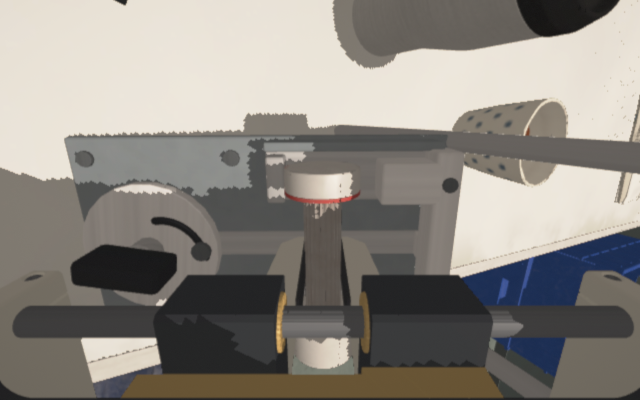

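Request:
step_arm(travel=[[0.2, 0.05, 0], [0.3, 0.1, 0], [0.35, 0.1, 0], [0.35, 0.1, 0]], twist=[[0, 0, 0], [0, 0, 0], [0, 0, 0], [0, 0, 0]], hand=[1, 1, 1, 1])

```text
t: 11.35
position: [0.6055, -0.3084, 0.0767]
tool_rot: [1.806, 0.079, -1.516]
ft_force: [-0.5, -0.0, -4.8]
width: 0.211
```

Request:
step_arm(travel=[[0.05, 0, 0], [0.1, 0, 0], [0.1, 0, 0]], twist=[[0, 0, 0], [0, 0, 0], [0, 0, 0]], hand=[1, 1, 1])

```text
t: 11.65
position: [0.6059, -0.3088, 0.0759]
tool_rot: [1.806, 0.079, -1.516]
ft_force: [0.2, 1.0, -3.6]
width: 0.207
```

```bash
python3 tgt.py seat .1575 .032
```

```text
pos [ 603.75 -306.34   76.82] goal [-0.24 -0.24  0.04] [-0.15 -0.15 -0.19] [-0.42  0.54  1.78 -0.65  0.43  1.08] [ 0.23  0.99 -3.56] 0.20746506334336878
grasp pt in deck mm [159.69   0.23  29.62]
```

Request:
step_arm(travel=[[0, 0, 0], [0, 0, 0], [0, 0, 0], [0, 0, 0], [0, 0, 0], [0, 0, 0], [0, 0, 0], [0, 0, 0]], twist=[[0, 0, 0], [0, 0, 0], [0, 0, 0], [0, 0, 0], [0, 0, 0], [0, 0, 0], [0, 0, 0], [0, 0, 0]], hand=[2.2, 2.4, 2.6, 2.8, 3.1, 3.4, 3.8, 4.2])

```text
t: 12.45
position: [0.606, -0.3089, 0.076]
tool_rot: [1.806, 0.079, -1.516]
ft_force: [0.0, -0.3, 0.5]
width: 0.436
```

Request:
step_arm(travel=[[0, 0, 0], [0, 0, 0], [0, 0, 0]], twist=[[0, 0, 0], [0, 0, 0], [0, 0, 0]], hand=[4.4, 4.6, 4.6])

```text
t: 12.75
position: [0.6059, -0.3088, 0.0759]
tool_rot: [1.806, 0.079, -1.516]
ft_force: [-0.2, -0.5, 0.4]
width: 0.495
```

```bash
cat > prof.py <<'E'
from plant import readout, vision,nets
import cv2,sys
from h import *; from fit import *
s=readout.sense();d=vision.read_camera("wrist");print(s["t"],s["width"],s["ft_force"],s["moment"])
T=np.eye(4);T[:3,:3]=R.from_rotvec(s["tool_rot"]).as_matrix();T[:3,3]=s["position"]
cv2.imwrite(f"pics/{sys.argv[1]}.png",d["image"][:,:,::-1])
b=pts(d,np.ones((400,640),bool),T@d["mount"]);np.savez(sys.argv[1]+".npz",**d,Tt=T)
D=np.load("deck.npy"); q=(b-D[:3])@frame(D)*1000
for y0,y1 in((44,52),(-52,-44)):
  for x in range(124,200,4):
    k=q[(q[:,1]>y0)&(q[:,1]<y1)&(q[:,0]>x)&(q[:,0]<=x+4)&(q[:,2]<60)&(q[:,2]>-5)]
    if len(k)>5: print(y0,x,len(k),np.percentile(k[:,2],[5,50,95]).round(1))
E
python3 prof.py wrist9
```

```text
12.75 0.4948102443828396 [-0.1704 -0.5141  0.3895] [ 0.1125  0.1135 -0.0136]
44 124 27 [20.8 21.6 22.8]
44 128 109 [20.7 22.1 23.1]
44 132 52 [21.1 22.1 34.1]
44 136 103 [35.9 39.8 42. ]
44 140 131 [42.  43.8 45.5]
44 144 147 [45.3 46.5 47.7]
44 148 153 [46.9 47.9 48.9]
44 152 157 [47.2 48.4 49.3]
44 156 155 [47.  47.9 48.8]
44 160 139 [45.6 46.8 47.8]
44 164 149 [42.4 44.4 46.3]
44 168 118 [37.4 40.4 42.6]
44 172 48 [ 9.4 33.6 36.5]
44 176 97 [ 9.2 10.1 10.9]
44 180 101 [ 9.4 10.1 11.2]
44 184 116 [ 9.1 10.3 26.8]
44 188 234 [10.  32.2 33.9]
44 192 129 [32.3 33.3 34.3]
44 196 126 [32.3 33.1 34.1]
-52 136 59 [34.5 38.9 41.5]
-52 140 75 [41.8 43.6 45.1]
-52 144 94 [44.9 46.3 47.4]
-52 148 82 [46.8 47.7 48.4]
-52 152 81 [47.6 48.4 48.9]
-52 156 89 [47.2 48.1 49. ]
-52 160 77 [45.9 46.9 47.8]
-52 164 82 [43.1 44.6 46.1]
-52 168 81 [37.9 40.8 43.2]
-52 172 20 [33.3 35.5 36.8]
-52 188 60 [30.3 33.1 33.8]
-52 192 38 [32.2 33.1 33.7]
```

View pics/wrist9.png

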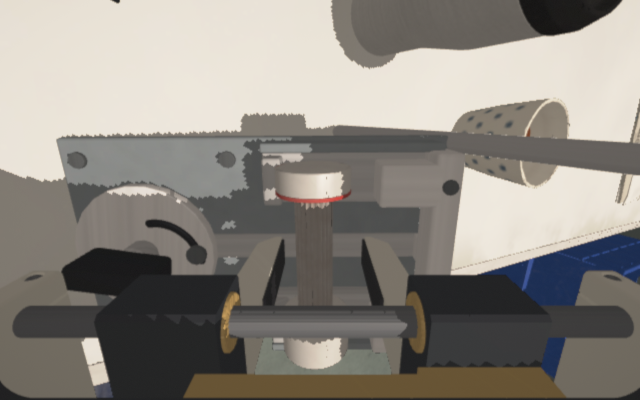

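The gauge rests on both rails against both lips: both discs peak at x ≈ 154 and z = 48.4 mm, and the wrist force is back near zero. I'll retract along the normal.

Request:
step_arm(travel=[[-1, 0, 0], [-3, 0, 0], [-6, 0, 0], [-9, 0, 0], [-11, 0, 0]], twist=[[0, 0, 0], [0, 0, 0], [0, 0, 0], [0, 0, 0], [0, 0, 0]], hand=[4.6, 4.6, 4.6, 4.6, 4.6])

```text
t: 13.3
position: [0.5735, -0.263, 0.1733]
tool_rot: [1.807, 0.078, -1.514]
ft_force: [0.4, 0.5, -0.1]
width: 0.493
```

```bash
python3 prof.py wrist10; python3 tgt.py cam .0485 .13 .0543 .155; python3 - <<'E'
from h import *; from fit import *
d=dict(np.load("wrist10.npz"));b=pts(d,np.ones((400,640),bool),d["Tt"]@d["mount"]);D=np.load("deck.npy");q=(b-D[:3])@frame(D)*1000
k=q[(q[:,2]>44)&(q[:,2]<54)&(np.hypot(q[:,0]-50,q[:,1])<35)]
e=np.linalg.eigh(np.cov(k[:,:2].T))[1][:,1]; e*=np.sign(e[0]); print("bar",k.mean(0),(k.max(0)+k.min(0))/2,len(k),"cw",-np.arctan2(e[1],e[0]))
E
```

```text
13.3 0.49336244439444626 [ 0.3728  0.4837 -0.1255] [0.1583 0.1094 0.0236]
44 124 16 [10.  21.3 22.5]
44 128 42 [21.3 22.3 23. ]
44 132 30 [21.3 22.8 34.7]
44 136 39 [37.1 39.7 42.1]
44 140 44 [42.1 43.9 45.8]
44 144 44 [45.  46.6 47.5]
44 148 50 [46.8 47.9 48.6]
44 152 51 [47.4 48.4 49.4]
44 156 50 [46.9 47.9 49. ]
44 160 50 [45.4 46.8 48. ]
44 164 49 [42.8 44.5 46.7]
44 168 46 [37.1 40.3 42.4]
44 172 24 [ 9.8 11.1 35.8]
44 176 39 [ 9.4 10.3 11.4]
44 180 36 [ 8.9  9.9 10.8]
44 184 47 [ 9.1 10.4 25.1]
44 188 66 [ 9.8 32.7 34.3]
44 192 43 [32.2 33.1 34.5]
44 196 44 [32.2 33.3 34.4]
-52 124 9 [20.2 21.9 23.1]
-52 128 31 [20.8 21.8 22.7]
-52 132 19 [21.1 22.1 32.4]
-52 136 31 [36.2 39.1 41.7]
-52 140 32 [42.  43.9 45.3]
-52 144 32 [44.7 46.4 47.5]
-52 148 41 [46.8 47.9 49. ]
-52 152 33 [47.7 48.3 49.6]
-52 156 40 [46.7 48.1 48.9]
-52 160 31 [45.7 47.1 48. ]
-52 164 32 [43.2 44.6 46.3]
-52 168 33 [37.9 41.5 43.1]
-52 172 19 [ 9.5 33.7 37.5]
-52 176 29 [ 9.1 10.  11.3]
-52 180 29 [ 8.7  9.9 11.2]
-52 184 29 [ 8.8  9.7 10.3]
-52 188 52 [10.2 32.3 33.9]
-52 192 27 [32.1 33.1 33.8]
pos [ 522.15 -190.87  103.73] goal [  1.73 -11.28   0.15] [-81.3    0.03  -0.55] [-0.36  0.32  1.83 -0.52  0.6   0.97] [2.24 0.24 2.95] 0.4893993247533276
grasp pt in deck mm [160.79   0.75 144.14]
bar [52.0915 -0.8122 47.5603] [51.7378 -1.5595 46.9173] 816 cw 0.15628373786024355
```

View pics/wrist10.png

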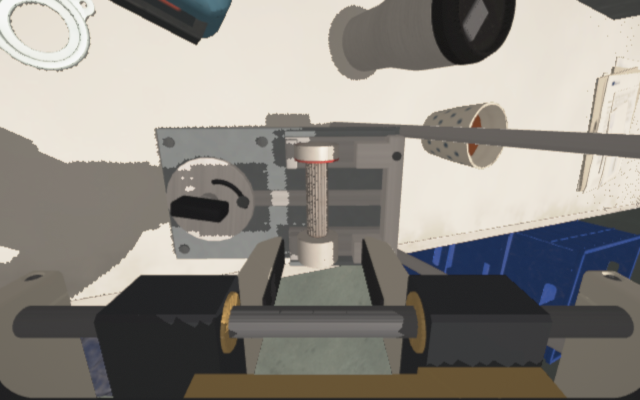

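Request:
step_arm(travel=[[0, -1.5, 0], [0, -3, 0], [0, -4.5, 0], [0, -6, 0], [0, -7.5, 0], [0, -9, 0.1], [0.5, -10.2, 0.1], [1, -11.1, 0.1]], twist=[[-8, 0, 0], [-16, 0, 0], [-24, 0, 0], [-32, 0, 0], [-40, 0, 0], [-48, 0, 0], [-56, 0, -0.3], [-64, 0, -0.5]], hand=[5, 5, 5, 5, 5, 5, 5, 5])

```text
t: 14.15
position: [0.5203, -0.1894, 0.1061]
tool_rot: [0.883, 0.771, -1.088]
ft_force: [0.1, -0.3, 0.3]
width: 0.534
```

```bash
python3 tgt.py cam .050 .12 .0543 .155
```

```text
pos [ 525.78 -196.01   95.82] goal [1.32 0.17 0.18] [-16.92  -0.19   0.16] [-0.25  0.33  2.04 -0.77  0.48  0.22] [ 0.13 -0.35  0.26] 0.5339804738671629
grasp pt in deck mm [ 47.9   -0.59 129.23]
```

Request:
step_arm(travel=[[0.5, 0.1, 0.1], [1.3, 0.2, 0.2], [1.3, 0.2, 0.2], [1.3, 0.2, 0.2]], twist=[[-8, -0.1, 0.1], [-16, -0.2, 0.2], [-16.9, -0.2, 0.2], [-16.9, -0.2, 0.2]], hand=[5, 5, 5, 5])

```text
t: 14.55
position: [0.5263, -0.1965, 0.0965]
tool_rot: [0.639, 0.896, -0.948]
ft_force: [0.0, -0.8, 0.6]
width: 0.541
```

```bash
cat > bar.py <<'E'
from plant import readout, vision
import cv2,sys
from h import *; from fit import *
s=readout.sense();d=vision.read_camera("wrist");print(s["t"],s["width"],s["ft_force"],s["moment"])
cv2.imwrite(f"pics/{sys.argv[1]}.png",d["image"][:,:,::-1])
p=pts(d,np.ones((400,640),bool),d["mount"])*1000 # tool frame mm
Rt=R.from_rotvec(s["tool_rot"]).as_matrix();D=np.load("deck.npy");Q=((p/1000)@Rt.T+s["position"]-D[:3])@frame(D)*1000
m=(Q[:,2]>42)&(Q[:,2]<53)&(np.hypot(Q[:,0]-50,Q[:,1])<32)&(p[:,0]>-30)
k=p[m]; c=(np.percentile(k,1,axis=0)+np.percentile(k,99,axis=0))/2
e=np.linalg.eigh(np.cov(k[:,1:].T))[1][:,1]; e*=np.sign(e[1])
print("bar in tool frame: mean",k.mean(0),"mid",c,"axis dir (y,z)",e,"ang deg",np.degrees(np.arctan2(e[0],e[1])),"n",len(k), "ext",np.percentile(k,[1,99],axis=0).round(1).tolist())
print("deck",Q[m].mean(0))
E
python3 bar.py wrist11;python3 tgt.py cam .050 .12 .0543 .155
```

```text
14.55 0.5406660394318159 [ 0.0498 -0.7702  0.5665] [ 0.1462 -0.0059  0.0268]
bar in tool frame: mean [18.5159 -1.6773 -0.9141] mid [19.7424 -1.6222  0.0251] axis dir (y,z) [0.0218 0.9998] ang deg 1.2512893943734158 n 966 ext [[16.8, -8.6, -21.3], [22.7, 5.3, 21.3]]
deck [49.8045 -1.394  47.4444]
pos [ 525.78 -196.01   95.82] goal [ 0.04 -0.04 -0.11] [-0.57  0.03 -0.03] [-0.26  0.36  2.03 -0.8   0.46 -0.04] [ 0.15 -0.45 -0.22] 0.5349196474102412
grasp pt in deck mm [ 51.09   0.18 116.4 ]
```

View pics/wrist11.png

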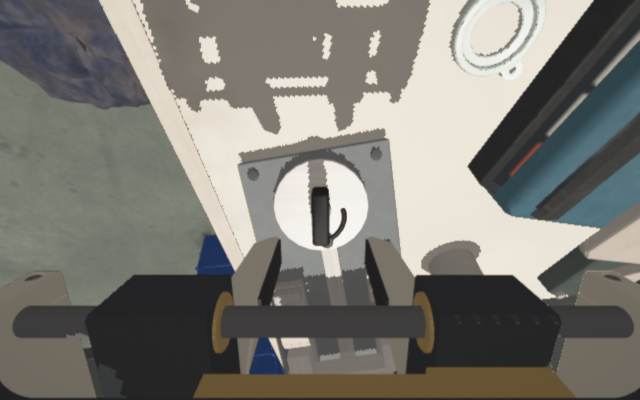

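The bar lies centred under the open fingers around (320,215), 1.6 mm off in tool y and about 1° rotated. I'll descend 8 cm and grip.

Request:
step_arm(travel=[[2, -0.1, 0], [4, -0.15, 0], [6, -0.15, 0], [7.2, -0.15, 0], [7.8, -0.15, 0], [7.9, -0.15, 0], [7.9, -0.15, 0]], twist=[[-1, 0, 0], [-1, 0, 0], [-1, 0, 0], [-1, 0, 0], [-1, 0, 0], [-1, 0, 0], [-1, 0, 0]], hand=[5, 5, 5, 5, 5, 5, 5])

```text
t: 15.3
position: [0.5481, -0.2294, 0.0285]
tool_rot: [0.623, 0.904, -0.938]
ft_force: [0.3, 0.2, 0.4]
width: 0.539
```

```bash
python3 bar.py wrist12;python3 tgt.py cam .050 .04 .0543 .155
```

```text
15.3 0.5385060528377086 [0.34   0.1669 0.4231] [0.1714 0.0491 0.0087]
pos [ 548.86 -228.68   26.54] goal [ 0.17  0.09 -0.13] [ 0.59  0.06 -0.05] [-0.32  0.53  2.   -1.04  0.35  0.16] [-0.41  1.06  0.24] 0.5347721848475818
grasp pt in deck mm [51.12 -1.09 37.73]Traceback (most recent call last):
  File "bar.py", line 9, in <module>
    k=p[m]; c=(np.percentile(k,1,axis=0)+np.percentile(k,99,axis=0))/2
               ~~~~~~~~~~~~~^^^^^^^^^^^^
    return _quantile_unchecked(
        a, q, axis, out, overwrite_input, method, keepdims, weights)
    return _ureduce(a,
                    func=_quantile_ureduce_func,
    ...<5 lines>...
                    overwrite_input=overwrite_input,
                    method=method)
    r = func(a, **kwargs)
    result = _quantile(arr,
                       quantiles=q,
    ...<2 lines>...
                       out=out,
                       weights=wgt)
    slices_having_nans = np.isnan(arr[-1, ...])
                                  ~~~^^^^^^^^^
IndexError: index -1 is out of bounds for axis 0 with size 0
```

View pics/wrist12.png

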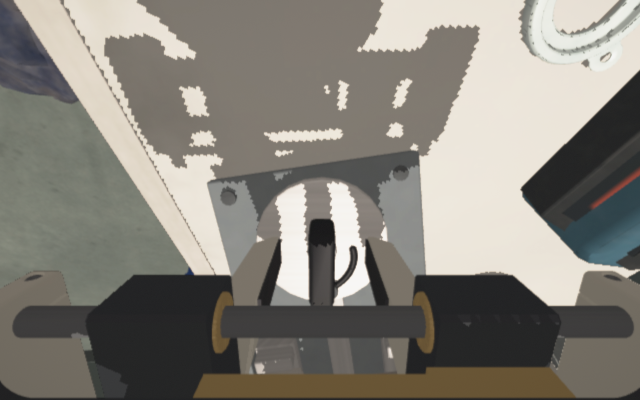

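Request:
step_arm(travel=[[0, 0, 0], [0, 0, 0], [0, 0, 0], [0, 0, 0], [0, 0, 0], [0, 0, 0], [0, 0, 0], [0, 0, 0]], twist=[[0, 0, 0], [0, 0, 0], [0, 0, 0], [0, 0, 0], [0, 0, 0], [0, 0, 0], [0, 0, 0], [0, 0, 0]], hand=[4, 3, 2.2, 1.8, 1.4, 1, 0.8, 0.8], squeeze=15)

```text
t: 16.15
position: [0.5476, -0.2297, 0.028]
tool_rot: [0.622, 0.905, -0.938]
ft_force: [-3.6, -1.0, 1.5]
width: 0.171
```

```bash
python3 tgt.py cam .050 .04 .0543 1.4; python3 -c "
from plant import readout;print(readout.sense()['moment'])"
```

```text
pos [ 548.86 -228.68   26.54] goal [ 0.12  0.15 -0.1 ] [71.96  0.04  0.  ] [-0.32  0.53  2.   -1.04  0.35  0.16] [-3.62 -1.    1.52] 0.1710564531224982
grasp pt in deck mm [50.79 -1.62 37.16]
[-0.28194804  0.56594814 -0.40568694]
```

Request:
step_arm(travel=[[0, 0, 0], [0, 0, 0], [0, 0, 0], [0, 0, 0], [0, 0, 0], [0, 0, 0]], twist=[[4, 0, 0], [9, 0, 0], [14, 0, 0], [19, 0, 0], [24, 0, 0], [24, 0, 0]], hand=[0.8, 0.8, 0.8, 0.8, 0.8, 0.8])

```text
t: 16.75
position: [0.5479, -0.2296, 0.028]
tool_rot: [0.978, 0.71, -1.138]
ft_force: [-3.4, -2.1, 1.6]
width: 0.172
```

```bash
python3 tgt.py cam .050 .04 .0543 1.4; python3 - <<'E'
from plant import readout, vision
import cv2
s=readout.sense();print(s["moment"])
d=vision.read_camera("wrist");cv2.imwrite("pics/wrist13.png",d["image"][:,:,::-1])
d=vision.read_camera("side");cv2.imwrite("pics/side13.png",cv2.resize(d["image"][100:260,250:420,::-1],None,fx=3.5,fy=3.5))
E
```

```text
pos [ 548.86 -228.68   26.54] goal [ 0.12  0.07 -0.15] [47.9   0.02 -0.03] [-0.32  0.53  2.   -1.04  0.35  0.58] [-3.39 -2.14  1.59] 0.17240584817458732
grasp pt in deck mm [50.86 -1.37 37.16]
[-0.28444195  0.51205266 -0.3023404 ]
```

View pics/wrist13.png

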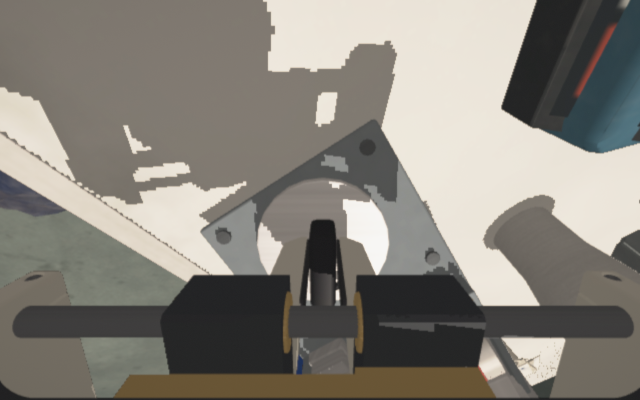

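View pics/side13.png

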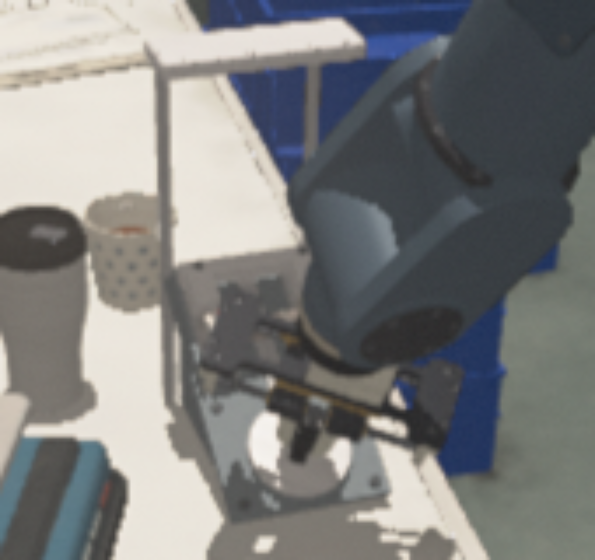

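The bar turns with the gripper and the load stays small, so I'll keep turning.

Request:
step_arm(travel=[[0, 0, 0], [0, 0, 0], [0, 0, 0], [0, 0, 0], [0, 0, 0], [0, 0, 0], [0, 0, 0], [0, 0, 0]], twist=[[6, 0, 0], [12, 0, 0], [18, 0, 0], [24, 0, 0], [30, 0, 0], [36, 0, 0], [41, 0, 0], [45, 0, 0]], hand=[0.8, 0.8, 0.8, 0.8, 0.8, 0.8, 0.8, 0.8])

```text
t: 17.65
position: [0.5484, -0.2297, 0.0283]
tool_rot: [1.627, 0.241, -1.449]
ft_force: [-1.5, -3.3, 2.6]
width: 0.176
```

```bash
python3 tgt.py cam .050 .04 .0543 1.4; python3 -c "
from plant import readout;print(readout.sense()['moment'])"
```

```text
pos [ 548.86 -228.68   26.54] goal [ 0.12 -0.11 -0.13] [ 2.91 -0.03 -0.08] [-0.32  0.53  1.99 -1.04  0.35  1.36] [-1.46 -3.28  2.6 ] 0.17578393365496603
grasp pt in deck mm [51.3  -1.07 37.2 ]
[-0.46134307  0.2518121  -0.22494684]
```

Request:
step_arm(travel=[[0, 0, 0], [0, 0, 0], [0, 0, 0], [0, 0, 0]], twist=[[1, 0, 0], [2, 0, 0], [3, 0, 0], [3, 0, 0]], hand=[0.8, 0.8, 0.8, 0.8])

```text
t: 18.05
position: [0.5483, -0.2297, 0.0283]
tool_rot: [1.668, 0.205, -1.466]
ft_force: [0.6, -3.7, 3.6]
width: 0.171
```

```bash
python3 tgt.py cam .050 .04 .0543 1.4; python3 -c "
from plant import readout;print(readout.sense()['moment'])"
```

```text
pos [ 548.86 -228.68   26.54] goal [ 0.12 -0.11 -0.12] [-0.02 -0.03 -0.07] [-0.32  0.53  1.99 -1.04  0.35  1.41] [ 0.62 -3.75  3.59] 0.17145006712875965
grasp pt in deck mm [51.26 -1.06 37.22]
[-0.77391082 -0.03942264 -0.16479435]
```

Request:
step_arm(travel=[[0, 0, 0], [0, 0, 0], [0, 0, 0], [0, 0, 0]], twist=[[1, 0, 0], [2, 0, 0], [3, 0, 0], [3, 0, 0]], hand=[0.8, 0.8, 0.8, 0.8])

```text
t: 18.45
position: [0.5483, -0.2297, 0.0282]
tool_rot: [1.71, 0.167, -1.483]
ft_force: [0.1, -5.5, 3.0]
width: 0.174
```

```bash
python3 tgt.py cam .050 .04 .0543 1.4; python3 -c "
from plant import readout
import numpy as np
from h import R
s=readout.sense();print(s['moment'],R.from_rotvec(s['tool_rot']).inv().apply(s['moment']),R.from_rotvec(s['tool_rot']).inv().apply(s['ft_force']))"
```

```text
pos [ 548.86 -228.68   26.54] goal [ 0.12 -0.12 -0.12] [-3.08 -0.03 -0.07] [-0.32  0.53  1.99 -1.04  0.35  1.47] [ 0.1  -5.49  3.03] 0.17402123704543915
grasp pt in deck mm [51.23 -1.06 37.21]
[-0.87820195 -0.20079359 -0.11028611] [-0.07692936 -0.44677686  0.78625192] [-0.34992924  5.05095268  3.69657521]
```

```bash
cat > jaw.py <<'E'
from plant import readout, vision
import cv2,sys
from h import *; from fit import *
D=np.load("deck.npy")
for n in("side","scene"):
    d=vision.read_camera(n);cv2.imwrite(f"pics/{n}{sys.argv[1]}.png",cv2.resize(d["image"][80:260,250:420,::-1],None,fx=3.3,fy=3.3,interpolation=2))
    q=(pts(d,np.ones((400,640),bool))-D[:3])@frame(D)*1000
    for lo,hi in((34,57),(-57,-34)):
        k=q[(q[:,1]>lo)&(q[:,1]<hi)&(q[:,2]>30)&(q[:,2]<36)&(q[:,0]>165)]; f=q[(q[:,1]>lo)&(q[:,1]<hi)&(q[:,2]>16)&(q[:,2]<30)&(q[:,0]>168)&(q[:,0]<195)]
        print(n,lo,len(k),np.percentile(k[:,0],[1,3,50,99]).round(1) if len(k) else "",len(f),np.median(f[:,0]) if len(f) else "")
E
python3 jaw.py 14
```

```text
side 34 76 [170.9 174.  192.9 213.6] 12 184.58962655688805
side -57 2 [212.1 212.1 212.6 213. ] 0 
scene 34 66 [173.  174.1 190.3 213.5] 22 177.2605846737244
scene -57 0  0
```

View pics/side14.png

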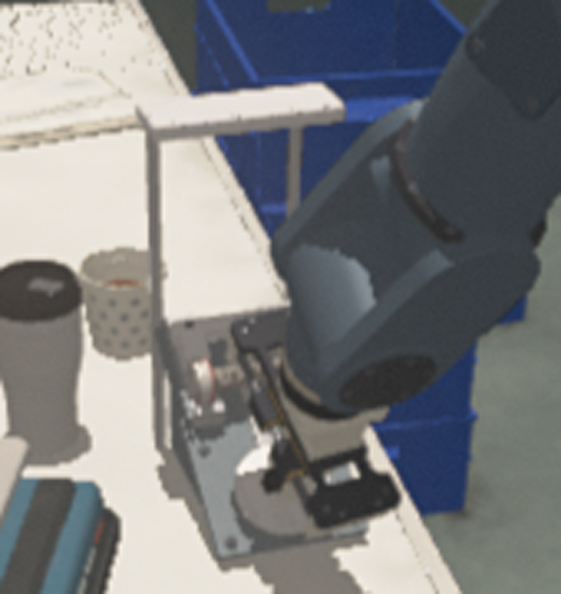

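The jaw face is now at about 173–174 mm, so it's nearly closed. I'll squeeze firmer and turn a little further to reach the stop.

Request:
step_arm(travel=[[0, 0, 0], [0, 0, 0], [0, 0, 0], [0, 0, 0], [0, 0, 0], [0, 0, 0]], twist=[[0, 0, 0], [0, 0, 0], [1, 0, 0], [2, 0, 0], [3, 0, 0], [3, 0, 0]], hand=[0.5, 0.5, 0.5, 0.5, 0.5, 0.5], squeeze=30)

```text
t: 19.15
position: [0.5487, -0.2295, 0.0283]
tool_rot: [1.752, 0.13, -1.498]
ft_force: [3.2, -4.2, 1.8]
width: 0.164
```

```bash
cat > mo.py <<'E'
from plant import readout
from h import *
s=readout.sense();r=R.from_rotvec(s['tool_rot']).inv();print(s["t"],s["width"],"M",r.apply(s['moment']),"F",r.apply(s['ft_force']))
E
python3 mo.py
```

```text
19.15 0.16406607506038728 M [-0.10978867  0.15857896  0.71964632] F [1.04540858 5.45763172 0.20059108]
```

Request:
step_arm(travel=[[0, 0, 0], [0, 0, 0], [0, 0, 0], [0, 0, 0], [0, 0, 0]], twist=[[1, 0, 0], [2, 0, 0], [3, 0, 0], [4, 0, 0], [4, 0, 0]], hand=[0.5, 0.5, 0.5, 0.5, 0.5])

```text
t: 19.65
position: [0.5489, -0.2293, 0.0283]
tool_rot: [1.807, 0.08, -1.518]
ft_force: [4.2, -3.6, 2.4]
width: 0.174
```

```bash
python3 mo.py; python3 jaw.py 15; python3 tgt.py cam .050 .04 .0543 1.4
```

```text
19.65 0.17376997301927827 M [-0.49815248  0.38484773  0.79724487] F [ 0.58958536  5.87967394 -1.36548351]
side 34 78 [167.7 172.2 192.1 214.1] 17 186.48813806106244
side -57 3 [212.5 212.5 213.1 213.9] 0 
scene 34 67 [171.1 172.7 192.1 213. ] 28 180.33682005922387
scene -57 0  0 
pos [ 548.86 -228.68   26.54] goal [ 0.13 -0.13 -0.03] [-9.98 -0.13 -0.09] [-0.32  0.53  1.99 -1.04  0.35  1.59] [ 3.45 -3.59  2.26] 0.17465381077663558
grasp pt in deck mm [51.26 -0.43 37.29]
```

Torque jumped from 0.1 to 0.5 N m, so that's the end stop, and the jaw face reads 172.7 mm. I'll release in place and retract.

Request:
step_arm(travel=[[0, 0, 0], [0, 0, 0], [0, 0, 0], [0, 0, 0], [0, 0, 0], [0, 0, 0]], twist=[[0, 0, 0], [0, 0, 0], [0, 0, 0], [0, 0, 0], [0, 0, 0], [0, 0, 0]], hand=[2, 2.6, 3.2, 3.8, 4.4, 4.4])

```text
t: 20.35
position: [0.5478, -0.2295, 0.0279]
tool_rot: [1.806, 0.079, -1.521]
ft_force: [-0.2, 0.2, 0.5]
width: 0.469
```

Request:
step_arm(travel=[[-1, 0, 0], [-3, 0, 0], [-6, 0, 0], [-9, 0, 0], [-12, 0, 0], [-15, 0, 0], [-16, 0, 0], [-16, 0, 0]], twist=[[0, 0, 0], [0, 0, 0], [0, 0, 0], [0, 0, 0], [0, 0, 0], [0, 0, 0], [0, 0, 0], [0, 0, 0]], hand=[4.4, 4.4, 4.4, 4.4, 4.4, 4.4, 4.4, 4.4])

```text
t: 21.15
position: [0.5022, -0.164, 0.1674]
tool_rot: [1.807, 0.078, -1.518]
ft_force: [0.1, -0.0, -0.2]
width: 0.472
```

```bash
python3 mo.py; python3 prof.py wrist16;  python3 jaw.py 16; python3 - <<'E'
from h import *; from fit import *
d=dict(np.load("wrist16.npz"));b=pts(d,np.ones((400,640),bool),d["Tt"]@d["mount"]);D=np.load("deck.npy");q=(b-D[:3])@frame(D)*1000
k=q[(q[:,2]>44)&(q[:,2]<54)&(np.hypot(q[:,0]-50,q[:,1])<32)]
e=np.linalg.eigh(np.cov(k[:,:2].T))[1][:,1]; e*=np.sign(-e[1]); print("bar",k.mean(0),len(k),"cw rad",-np.arctan2(e[1],e[0]))
E
```

```text
21.15 0.4715320239095869 M [-0.03015375 -0.02605087 -0.19919398] F [ 0.17367073 -0.01028671 -0.07096954]
21.15 0.4715320239095869 [ 0.1036 -0.0229 -0.1551] [0.1413 0.1453 0.0138]
44 124 55 [-0.3 10.4 22. ]
44 128 28 [20.6 21.7 22.9]
44 132 60 [20.9 23.1 35.2]
44 136 45 [36.  39.2 42.7]
44 140 43 [42.  44.  45.8]
44 144 38 [45.2 46.7 48.3]
44 148 34 [46.9 48.1 49.8]
44 152 33 [47.2 48.3 49.3]
44 156 29 [46.6 48.  49. ]
44 160 27 [45.6 46.6 47.3]
44 164 24 [43.2 44.4 46.2]
44 168 14 [38.3 41.3 42.6]
44 172 22 [26.9 30.8 33.8]
44 176 31 [32.  33.2 34.3]
44 180 32 [31.7 33.2 34.3]
44 184 33 [32.1 33.  34.1]
44 188 29 [32.3 33.5 34.2]
44 192 31 [31.8 33.1 34.2]
44 196 31 [31.9 33.4 34.5]
-52 124 47 [-0.   9.9 21.7]
-52 128 24 [21.  21.8 23.2]
-52 132 37 [20.8 22.5 34.1]
-52 136 39 [32.5 38.3 41.7]
-52 140 31 [41.4 43.7 45.8]
-52 144 29 [44.3 46.2 47.6]
-52 148 31 [46.  47.7 48.5]
-52 152 23 [47.4 48.1 49.1]
-52 156 25 [47.  47.8 49.2]
-52 160 25 [45.8 46.9 47.9]
-52 164 18 [43.  44.6 46.2]
-52 168 11 [38.3 40.8 42.9]
-52 172 13 [28.2 30.9 33.2]
-52 176 28 [31.6 33.1 34.4]
-52 180 22 [32.  32.9 34.1]
-52 184 23 [31.4 33.  33.9]
-52 188 27 [32.1 33.  34.1]
-52 192 26 [32.1 33.4 34.2]
-52 196 25 [31.6 33.3 34.1]
side 34 74 [170.  173.6 190.8 213.2] 14 181.99186642882688
side -57 61 [173.5 174.4 193.6 213. ] 12 183.9617530411556
scene 34 81 [170.5 172.  192.8 212.7] 16 179.16227491638753
scene -57 0  0 
bar [50.8502 -0.6748 47.5849] 549 cw rad 1.3943897005126478
```

View pics/wrist16.png

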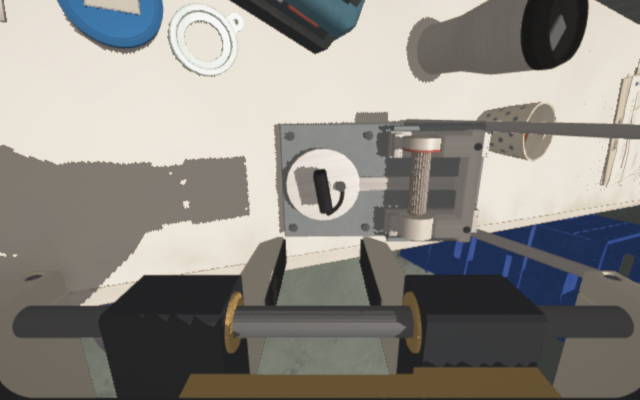

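View pics/scene16.png

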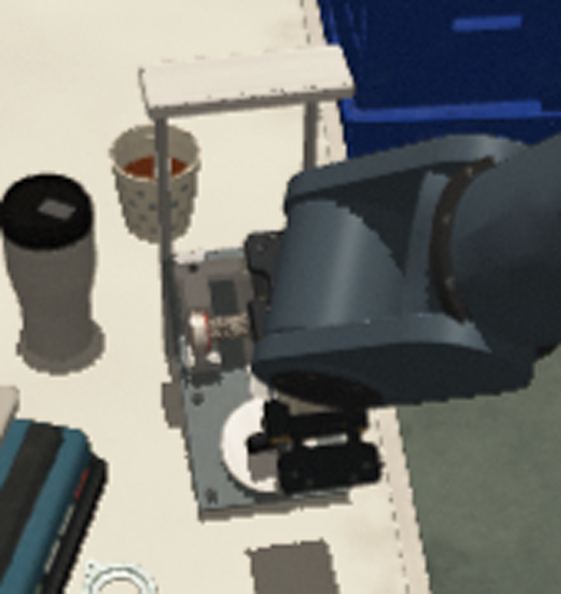

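The bar is at 1.394 rad, the gauge is seated between lips and jaw, and the robot is clear. The tin and ring show at (110,20) and (203,40) in the wrist view, undisturbed. I'm handing in.

```bash
python3 -c "
from plant import manip;print(manip.hand_in())"
```

```text
the job is handed in; nothing more can be done
None
```

I laid the plug gauge on the rest, caged it with the cam lock turned to its end stop, and handed the job in at about 21 s of the 51 s allowed.

**First grasp missed:** the fingers shut 10 mm above the gauge without touching it. All three cameras showed the real fingertips about 35 mm behind the reported TCP. I corrected for that, and the second grasp held at about 19 mm opening for the 20 mm grip, with about 5 N of load.

**Last checks after letting go and backing off:**
- **Gauge:** both discs peak at deck x ≈ 154 mm and 48.3 mm above the plate, so it lies on both rails against both lips.
- **Cam lock:** torque rose from 0.1 to 0.5 N m at the stop, and the bar measures 1.39 rad against 1.4 for closed.
- **Jaw:** its faces are at about 173 mm, against 172.7 mm for closed.
- **Robot:** it is touching nothing, with the wrist force near zero.

**Disagreements and limits:**
- The wrist camera put the rest 1–3 mm further up the slope than the fixed cameras, so I placed the gauge with margin for both.
- My side-view estimate of the jaw face was noisy (179–184 mm), so I relied on the jaw's top edge and the wrist depth profile instead.
- The grease tin and ring look undisturbed in the last picture. The hex key was not in that picture; it was last seen when I lifted the gauge.

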